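# Swap a worn cutting die and show its replacement to the edge camera

## Robot

A 6-joint arm with a two-finger parallel gripper is mounted at the origin on the work surface. World frame = base frame: x ahead of the robot, y to its left, z up, the work surface at z = 0. Lengths are in m, angles in rad, forces in N, time in s.
With the tool pointing down it reaches from about 0.375 to 0.975 m from the base axis. Payload 3.8 kg.
Tool frame: the origin (TCP) lies at the very end of the fingers, on their centre line; the grasp point (between the pads) lies 19 mm behind it; z points along the fingers, y is the direction in which the jaws open and shut (so a half turn about z gives the same grasp; the last joint's range is limited). The gripper opens to 85 mm and grips with 20 to 120 N. Pads are 22 mm wide; open, the fingers measure 114 mm over their backs; the gripper's body (76 mm by 85 mm) begins 54 mm behind the grasp point. The pads swing forward as they close: fully open they stand 13 mm farther back than shut.
Start: joints at [-1.268, 0.264, 1.604, -0, 1.274, -0.037], TCP at [0.225, -0.636, 0.194] pointing down, gripper open.
Joint ranges: [-2.63, 2.63], [-0.94, 2.18], [0.31, 2.57], [-1.31, 4.45], [0, 2.66], [-2.55, 2.55]. Speed limits (rad/s): [2.57, 2.57, 3.14, 3.14, 3.14, 3.14].

## Interface

Orientations are given as a rotation vector (axis times angle).
In Python, from workcell import bot, read_camera, finish_job gives the robot as it stands. The module is installed in compiled form; this text tells all that it offers.
- The arm moves only by the tool servo_tool, never from a script. Its argument "targets" is text: rows parted by semicolons, each of 7 numbers parted by spaces: the turn, a rotation vector about the tool's x, y, z in rad, then the shift along the tool's x, y, z in mm, then the finger opening in mm, from 0 to 85.4. In form: wx wy wz x y z gripper; .... A call has 1 to 8 rows; each row shifts and turns the pose as measured when the row begins, along the tool's axes as they then stand; what a row does not reach is not made up. A row lasts 1/12 s, in which the tool goes at most 41.7 mm and 7.16 degrees, less where a joint would pass 70% of its speed; a pose out of reach is approached as far as the arm can. A call is refused whole if a number of a shift passes 41.7 or a number of a turn 0.125, either way. A call with a gripper value outside its range is refused whole. The fingers move at their own pace and stop on an object; "newtons" is the grip in N (left out, the last holds). Time passes only in rows, so rows that do not move let the fingers close. It gives the time, the measured TCP pose, the force and the opening at its end, in the units of the state.
- bot.read_state(): the state, without advancing time (a new reading comes with each control period).
- read_camera(name): name is "side" or "top"; returns a dict with "image" (420x560x3 uint8, red, green, blue), "mtx" (3x3 intrinsics, pixels), "eye" and "orientation" of the camera in the world. Camera axes: x right, y up, looking along -z (the intrinsics and any distortion apply to the point x, -y, -z); pixel columns grow to the right and rows downward; lengths in m; the calibration is good to about 2 mm. A picture is of the moment at which its call begins. There is no depth.
- finish_job(): hands the job in, once; it reports no verdict.
The state is a dict: "time": time; "q": joint angles; "joint_vel": joint speeds; "joint_torque": joint torques, N m; "tool_pos": TCP position; "tcp_rot": TCP orientation; "wrist_force": force on the tool from outside, world axes, zero at the start; "torque": the same for the moment, N m; "width": opening from 0.0 (shut) to 1.0 (fully open).
Only numpy, scipy, OpenCV 4.12 (cv2) and the standard library are available. Lean on these libraries where they do the work, as an engineer would, in place of code of your own. Each camera call takes 0.05 s, during which the arm holds its last target.

## Task

Swap the worn cutting die: lay the red-topped die, gently and lying down, in the open top drawer of the small cabinet, let go of it, and then push the drawer fully shut. Then take the green-topped replacement die out of the wooden rack and show its cutting edge to the upward-looking inspection camera: hold it still and upright with the edge down, centred over the window, its long side along the window's long side, the edge about 7 cm above the glass, and finish while holding it there - do not put it down or let go. Drop nothing, touch nothing against the camera, and leave the blue and yellow dies standing in the rack and the other things on the bench where they are.

Things in the scene. Friction and masses are not known exactly. Their poses are not given: they have to be found in the camera images.
- worn_die: Worn steel die with a red top, lying flat on the white board: 105 mm long, 20 mm thick, about 0.3 kg. Origin at its very centre, 10 mm above the board. x along its length: the cutting foot (35 mm long, 50 mm wide) is the -x end, the neck (70 mm long, 30 mm wide along y; its last 20 mm are red) the +x end. z up. It balances 6 mm from the origin on the foot side.
- new_die: Replacement steel die with a green top, standing 15 mm deep in one of the rack's pockets (1.5 mm play all round): 105 mm tall, about 0.3 kg. Origin at the middle of its cutting edge, its lower end; z up along the die, x along its long side. Foot 50 mm (x) by 20 mm (y), 35 mm tall; above it the neck, 30 mm (x) by 20 mm (y), up to 105 mm, the last 20 mm green.
- blue_die: Blue-topped die, same make as the green die (105 mm tall, foot 50 x 20 mm, neck 30 x 20 mm), standing in one of the rack's three pockets; origin at the middle of its lower edge, z up along the die, x along its long side. Not to be disturbed.
- yellow_die: Yellow-topped die, same make as the green die (105 mm tall, foot 50 x 20 mm, neck 30 x 20 mm), standing in one of the rack's three pockets; origin at the middle of its lower edge, z up along the die, x along its long side. Not to be disturbed.
- rack: Light wooden rack fixed to the bench, 250 mm (x) by 70 mm (y) by 30 mm tall, origin at the centre of its underside. Three pockets in a row along x at -75, 0 and +75 mm, 15 mm deep; the dies stand in them with their long side along the rack's x. Which die is in which pocket varies.
- board: White plastic board fixed to the bench, 120 mm (x) by 140 mm (y), 10 mm thick, origin at the centre of its underside. The worn die lies on it.
- cabinet_drawer0 (a joint): How far the top drawer of the dark two-drawer cabinet (220 mm deep, 220 mm wide, 130 mm tall, fixed) is pulled out, in m: 0 is fully shut, about 0.13 to 0.15 at the start. It slides with about 1 N of friction plus light damping (4 N per m/s) and stays where it is left. The cabinet's roof ends 15 mm behind the shut drawer's front face: only what is pulled out beyond it is open to above.
- drawer (a point): Centre of the top drawer's inner floor, 75 mm above the bench, moving with it; x points into the cabinet (away from the robot), z up. Inner space 175 mm (x) by 178 mm (y), walls 33 mm tall. The front panel's outer face is 108.5 mm from this point on the -x side, its top edge 42 mm above this point. Shut, the drawer has 43 mm of free height.
- cabinet_drawer0_handle (a point): Middle of the grip of the top drawer's steel bar handle, which runs 110 mm along y, 35 mm in front of the drawer's front and 35 mm below the cabinet's top; moves with the drawer; axes as the drawer's (x into the cabinet, y along the bar).
- camera: Upward-looking inspection camera, fixed to the bench: a low grey box 130 mm (x) by 90 mm (y), 40 mm tall, with a white plate and dark glass window on top between two light strips. Origin at the centre of its underside, x along its long side.
- window (a point): Centre of the camera's glass (70 mm along x by 35 mm along y), 41 mm above the bench; x along the window's long side, z up.
- mallet: Mallet lying on the bench beyond the rack, wooden handle 120 mm to its -x, white head 90 mm wide (y), 55 mm tall. Origin on the bench under the handle's front part. Leave alone.
- awl: Awl with a dark wooden handle lying on the bench, 160 mm long. Leave alone.
- jar: Amber jar of rivets, 60 mm across, 75 mm tall, origin under its centre. Leave alone.
- spool: Brown spool, 56 mm across, 60 mm tall, origin under its centre. Leave alone.
There are look-alikes about, which are no part of the job. What is shaped like the worn_die but orange or turquoise is not meant.

How it is judged:
On the way, in this order (a step that is already met when the one before it is completed fails the run):
1. The red-topped die lies in the top drawer, let go and at rest (x of worn_die in the frame of drawer between -0.088 and 0.088 m and y of worn_die in the frame of drawer between -0.09 and 0.09 m and z of worn_die in the frame of drawer between -0.005 and 0.025 m and contact force between the fingers and worn_die below 0.1 N and linear speed of worn_die below 0.03 m/s), for 0.2 s.
2. The top drawer is fully shut with the die in it (x of worn_die in the frame of drawer between -0.088 and 0.088 m and y of worn_die in the frame of drawer between -0.09 and 0.09 m and z of worn_die in the frame of drawer between -0.005 and 0.025 m and value of joint cabinet_drawer0 below 0.006 m), for 0.2 s.
3. The green-topped die is drawn out of the rack, held by the fingers (contact force between the fingers and new_die above 1 N and height (world z) of new_die above 0.04 m and contact force between new_die and rack below 0.05 N), for 0.1 s.
At the end, for the whole second after the job is handed in: Red die lying in the top drawer, drawer shut within 6 mm; gripper holds the green die still, touching nothing else: edge centre within 15 mm of the window centre from above, 50-90 mm above the glass, upright within 8 deg, edge down, long side within 11 deg of the window's (either way round) (all of step 2 and contact force between the fingers and new_die above 1 N and horizontal distance between new_die and window below 0.015 m and z of new_die in the frame of window between 0.05 and 0.09 m and angle between new_die's own z axis and vertical below 0.14 rad and angle between the x axis of new_die and the x axis of window, either way round below 0.2 rad and linear speed of new_die below 0.03 m/s and angular speed of new_die below 0.2 rad/s and contact force between new_die and camera below 0.05 N and contact force between new_die and rack below 0.05 N and contact force between new_die and blue_die below 0.05 N and contact force between new_die and yellow_die below 0.05 N and contact force between new_die and board below 0.05 N and contact force between new_die and mallet below 0.05 N and contact force between new_die and jar below 0.05 N and contact force between new_die and spool below 0.05 N); the arm keeps its last pose, push and grip.
It fails at once if The blue or the yellow die is moved more than 30 mm or tipped over (distance of any of blue_die, yellow_die from where it was at the start of the episode above 0.03 m or angle between any of blue_die, yellow_die's own z axis and vertical above 0.4 rad).
It fails at once if The mallet, awl, jar or spool is moved more than 40 mm (distance of any of mallet, awl, jar, spool from where it was at the start of the episode above 0.04 m).
It fails at once if Something presses on the camera with more than 2 N (contact force between camera and anything else above 2 N).
It fails at once if The red- or green-topped die is dropped (falls freely more than about 2 cm) ((linear speed of worn_die above 0.6 m/s and contact force between the fingers and worn_die below 0.02 N) or (linear speed of new_die above 0.6 m/s and contact force between the fingers and new_die below 0.02 N)).
It also fails if it takes over 72 s, if anything falls off the work surface, if the arm or the gripper's body presses on something with over 40 N, if the wrist force passes 120 N, or if a joint passes its speed limit or range.

## Working session

There is one attempt and no reset: what is moved stays moved. The work goes in short steps, Python scripts to look and compute and a tool call to move; the robot and the scene stay as the last step left them, time stands still between calls to the robot, and variables do not carry over. Pictures are saved under pics/ and viewed, and the job is handed in when it is done.

Besides the shell and the picture viewer there is one more tool, called after "Request:" by a JSON object that holds its "api" and its "payload", one argument or row to a line. servo_tool: Moves the arm, as the interface text tells. Its arguments: {"type":"object","properties":{"targets":{"type":"string"},"newtons":{"type":"number"}},"required":["targets"]}

```bash
mkdir -p pics; python3 - <<'E'
from workcell import bot, read_camera
import cv2
print(bot.read_state())
for n in("side","top"):
    c=read_camera(n); cv2.imwrite(f"pics/{n}0.png",c["image"][:,:,::-1]); print(n,c["mtx"],c["eye"],c["orientation"],[k for k in c])
E
```

```text
{'time': 0.0, 'q': array([-1.26791291e+00,  2.64794358e-01,  1.60542984e+00,  3.79743597e-06,
        1.27367733e+00, -3.69004042e-02]), 'joint_vel': array([ 0.00109724,  0.00036097, -0.00078699, -0.00034835,  0.00036784,
        0.00058544]), 'joint_torque': array([-1.14004251e-04, -5.15106690e+01, -3.67314327e+01,  2.72578673e-04,
        1.30484859e-02, -2.18256201e-05]), 'tool_pos': array([ 0.22471553, -0.63560828,  0.1931042 ]), 'tcp_rot': array([-3.09410754e+00, -5.30778604e-01,  4.74912972e-04]), 'wrist_force': array([-0.34606732,  0.04463828,  0.06379342]), 'torque': array([-0.02047491, -0.03003065, -0.04536204]), 'width': 0.9975204317793259}
side [[515.32773789   0.         285.05285544]
 [  0.         515.32773789 208.28588689]
 [  0.           0.           1.        ]] [0.39672689 0.89953102 0.86306223] [ 0.11230301 -1.28003394 -2.72547499] ['image', 'mtx', 'eye', 'orientation']
top [[402.99085369   0.         276.14314442]
 [  0.         402.99085369 206.60558905]
 [  0.           0.           1.        ]] [ 0.39765159 -0.01880898  1.10181298] [ 0.13955988 -0.12483418 -1.54068651] ['image', 'mtx', 'eye', 'orientation']
```

View pics/top0.png

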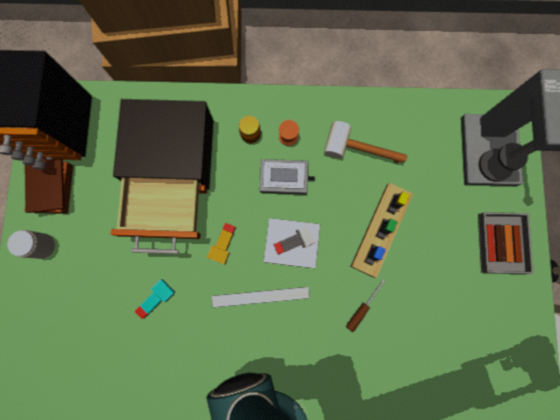

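View pics/side0.png

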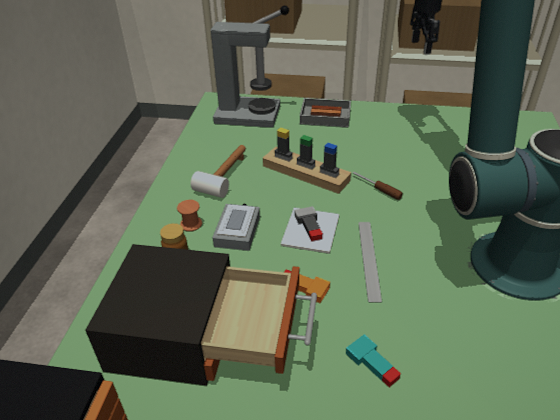

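Both views show the same layout. In the top image, the red-ended candidates are the grey die on the white board at (290,243), the orange look-alike at (222,243) and the turquoise one at (155,298). I choose the grey one on the board. The rack dies are yellow (402,198), green (390,226) and blue (378,253). The camera is at (285,177) and the open drawer at (160,205).

```bash
cat > h.py <<'E'
import numpy as np, cv2
from scipy.spatial.transform import Rotation as R
from workcell import bot, read_camera
def ray(c,uv):
    K=c["mtx"]; d=np.linalg.inv(K)@np.array([uv[0],uv[1],1.]); d=np.array([d[0],-d[1],-d[2]])
    return np.array(c["eye"]), R.from_rotvec(c["orientation"]).apply(d)
def onz(c,uv,z):
    e,d=ray(c,uv); return e+d*(z-e[2])/d[2]
def proj(c,p):
    q=R.from_rotvec(c["orientation"]).inv().apply(np.array(p)-c["eye"]); q=c["mtx"]@np.array([q[0],-q[1],-q[2]]); return q[:2]/q[2]
def tri(c1,u1,c2,u2):
    e1,d1=ray(c1,u1);e2,d2=ray(c2,u2)
    s=np.linalg.lstsq(np.c_[d1,-d2],e2-e1,rcond=None)[0]
    a=e1+s[0]*d1;b=e2+s[1]*d2; return (a+b)/2,np.linalg.norm(a-b)
def state():
    s=bot.read_state(); print("t%.2f"%s["time"],"tcp",s["tool_pos"].round(4),"rot",s["tcp_rot"].round(3),"q",s["q"].round(3),"w%.3f"%s["width"],"F",s["wrist_force"].round(1)); return s
E
python3 - <<'E'
from h import *
t=cv2.imread("pics/top0.png"); s=cv2.imread("pics/side0.png")
cv2.imwrite("pics/tc1.png",cv2.resize(t[140:290,240:430],None,fx=4,fy=4,interpolation=cv2.INTER_CUBIC))
cv2.imwrite("pics/sc1.png",cv2.resize(s[120:270,200:370],None,fx=4,fy=4,interpolation=cv2.INTER_CUBIC))
cv2.imwrite("pics/tc2.png",cv2.resize(t[90:270,100:225],None,fx=3.3,fy=3.3,interpolation=cv2.INTER_CUBIC))
E
```

```text
(no output)
```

View pics/tc1.png

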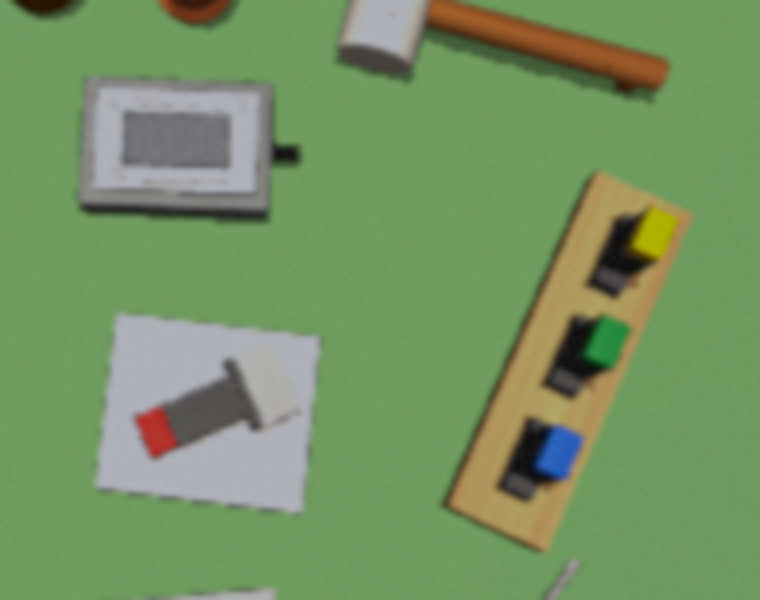

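View pics/sc1.png

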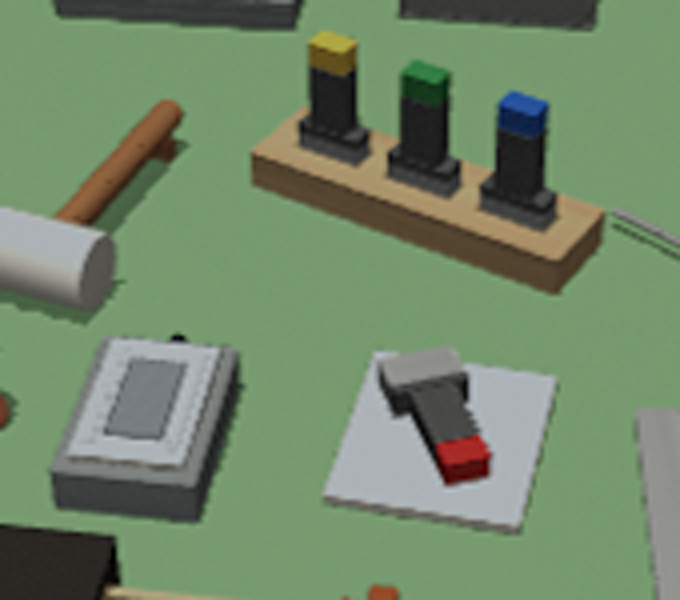

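View pics/tc2.png

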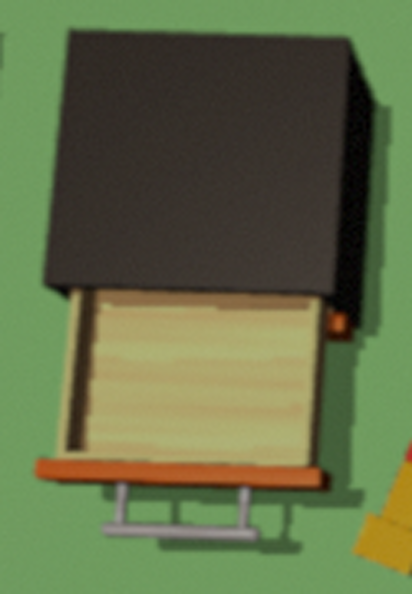

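The crops confirm the choice: a dark grey die with a red tip (crop 135–178, 407–458) and a pale foot, lying on the white board. The orange and turquoise dies lie elsewhere on the green bench.

```bash
python3 - <<'E'
from h import *
T=read_camera("top"); S=read_camera("side")
a=lambda x,y:((x+.5)/4-.5+240,(y+.5)/4-.5+140)
b=lambda x,y:((x+.5)/3.3-.5+100,(y+.5)/3.3-.5+90)
sc=lambda x,y:((x+.5)/4-.5+200,(y+.5)/4-.5+120)
P=lambda n,c,l,z,f: [print(n,onz(c,f(*u),z).round(4)) for u in l]
P("worn red T",T,[(135,415),(165,407),(178,442),(153,458)],.03,a)
P("worn foot T",T,[(225,362),(275,345),(298,412),(255,428)],.03,a)
P("worn red S",S,[(437,445),(487,436),(490,458),(442,470)],.03,sc)
P("rackT",T,[(597,172),(692,215),(546,552),(445,505)],.03,a)
P("rackS",S,[(300,108),(605,212),(557,262),(253,155)],.03,sc)
P("boardT",T,[(117,315),(320,338),(300,512),(97,488)],.01,a)
P("winT",T,[(122,112),(230,112),(230,168),(122,166)],.041,a)
P("winS",S,[(137,358),(186,361),(157,438),(106,435)],.041,sc)
P("camplateT",T,[(97,87),(257,90),(255,192),(92,190)],.041,a)
P("cabT",T,[(70,30),(350,40),(330,293),(45,287)],.13,b)
P("frontT outer",T,[(37,476),(322,487)],.117,b)
P("frontT back top",T,[(37,460),(325,468)],.117,b)
P("handle",T,[(105,530),(255,536)],.095,b)
# colour masks
for n,c in(("T",T),("S",S)):
    hsv=cv2.cvtColor(c["image"],cv2.COLOR_RGB2HSV)
    for nm,lo,hi,box in(("green",(55,150,30),(75,255,255),None),("blue",(105,150,60),(125,255,255),None),("yellow",(24,180,90),(34,255,255),None),("red",(0,200,90),(4,255,255),None),("red",(176,200,90),(180,255,255),None)):
        m=cv2.inRange(hsv,lo,hi); k,l,st,ce=cv2.connectedComponentsWithStats(m)
        for i in range(1,k):
            if st[i][4]>12 : print(n,nm,ce[i].round(1),st[i])
E
```

```text
worn red T [ 0.4811 -0.0015  0.03  ]
worn red T [ 0.4869 -0.0213  0.03  ]
worn red T [ 0.464  -0.0305  0.03  ]
worn red T [ 0.453  -0.0142  0.03  ]
worn foot T [ 0.518  -0.0606  0.03  ]
worn foot T [ 0.5303 -0.0938  0.03  ]
worn foot T [ 0.4859 -0.1097  0.03  ]
worn foot T [ 0.4745 -0.0813  0.03  ]
worn red S [ 0.4861 -0.0172  0.03  ]
worn red S [ 0.4571 -0.0293  0.03  ]
worn red S [ 0.4535 -0.0099  0.03  ]
worn red S [0.4807 0.0043 0.03  ]
rackT [ 0.6543 -0.311   0.03  ]
rackT [ 0.6261 -0.3746  0.03  ]
rackT [ 0.3987 -0.2726  0.03  ]
rackT [ 0.4273 -0.2068  0.03  ]
rackS [ 0.6284 -0.3732  0.03  ]
rackS [ 0.3982 -0.2704  0.03  ]
rackS [ 0.4271 -0.2089  0.03  ]
rackS [ 0.6518 -0.3078  0.03  ]
boardT [0.5506 0.013  0.01  ]
boardT [ 0.5383 -0.1258  0.01  ]
boardT [ 0.4207 -0.1134  0.01  ]
boardT [0.433  0.0229 0.01  ]
winT [0.6854 0.0128 0.041 ]
winT [ 0.6872 -0.0604  0.041 ]
winT [ 0.6482 -0.0611  0.041 ]
winT [0.6478 0.0117 0.041 ]
winS [ 0.6798 -0.0606  0.041 ]
winS [ 0.6488 -0.0618  0.041 ]
winS [0.6512 0.011  0.041 ]
winS [0.6821 0.0125 0.041 ]
camplateT [0.7025 0.0304 0.041 ]
camp
[... 152 characters left out ...]
3  ]
cabT [0.6293 0.1841 0.13  ]
cabT [0.6285 0.3992 0.13  ]
frontT outer [0.4871 0.3971 0.117 ]
frontT outer [0.4845 0.1841 0.117 ]
frontT back top [0.4991 0.3982 0.117 ]
frontT back top [0.4987 0.1827 0.117 ]
handle [0.4496 0.3509 0.095 ]
handle [0.4481 0.237  0.095 ]
T green [390.2 225.5] [385 220  11  12  91]
T blue [378.3 252.7] [373 247  12  12  96]
T yellow [248.7 125.1] [240 117  19  18 239]
T yellow [403. 198.] [398 192  11  13 100]
T red [490.5 242.8] [488 225   7  36 158]
T red [140.4 312.7] [136 308  11  10  59]
S green [306.1 140.4] [301 136  11  10  77]
S blue [330.  148.1] [325 143  12  11 100]
S red [392.9 372.7] [385 367  15  14  31]
S red [386.4 378.8] [383 375   8   8  14]
```

```bash
cat >> h.py <<'E'
def plan(x,y,z,yd):
    """yd: wanted world heading of tool y, deg; tool down"""
    s=state(); Rc=R.from_rotvec(s["tcp_rot"]); yd=np.radians(yd)
    Y=np.array([np.cos(yd),np.sin(yd),0]);Z=np.array([0,0,-1.]);X=np.cross(Y,Z)
    Rt=R.from_matrix(np.c_[X,Y,Z]); d=np.array([x,y,z])-s["tool_pos"]
    print("turn(tool,rad)",(Rc.inv()*Rt).as_rotvec().round(4),"shift now-axes mm",(Rc.inv().apply(d)*1e3).round(1),"shift final-axes",(Rt.inv().apply(d)*1e3).round(1))
E
python3 -c "
from h import *
plan(.4867,-.0517,.15,24)"
```

```text
t0.20 tcp [ 0.2249 -0.6359  0.1936] rot [-3.095 -0.531  0.   ] q [-1.268  0.265  1.605  0.     1.274 -0.037] w0.998 F [ 0.  -0.7  0.7]
turn(tool,rad) [-1.1000e-03 -1.3000e-03 -1.6498e+00] shift now-axes mm [ 441.6 -463.4   44.3] shift final-axes [427.2 476.8  43.6]
```

Request:
{"api": "servo_tool", "payload": {
  "targets": "0 0 0 22 -23 0 60;0 0 0 22 -23 0 60;0 0 0 22 -23 0 60;0 0 0 22 -23 0 60;0 0 0 22 -23 0 60;0 0 0 22 -23 0 60;0 0 0 22 -23 0 60;0 0 0 22 -23 0 60",
  "newtons": 60
}}

```text
time: 0.87
tool_pos: [0.3292, -0.3997, 0.1897]
tcp_rot: [-3.096, -0.515, 0.004]
wrist_force: [0.8, -0.0, 0.4]
width: 0.702
```

Request:
{"api": "servo_tool", "payload": {
  "targets": "0 0 0 22 -23 0 60;0 0 0 22 -23 0 60;0 0 0 22 -23 0 60;0 0 0 22 -23 0 60;0 0 0 22 -23 0 60;0 0 0 22 -23 0 60;0 0 0 22 -23 0 60;0 0 0 22 -23 0 60"
}}

```text
time: 1.53
tool_pos: [0.4382, -0.1558, 0.1896]
tcp_rot: [-3.097, -0.512, 0.002]
wrist_force: [-0.5, -0.3, 0.2]
width: 0.705
```

Request:
{"api": "servo_tool", "payload": {
  "targets": "0 0 -0.12 0 0 0 60;0 0 -0.12 0 0 0 60;0 0 -0.12 0 0 0 60;0 0 -0.12 0 0 0 60;0 0 -0.12 0 0 0 60;0 0 -0.12 0 0 0 60;0 0 -0.12 0 0 0 60;0 0 -0.12 0 0 0 60"
}}

```text
time: 2.2
tool_pos: [0.4398, -0.1462, 0.1889]
tcp_rot: [-2.471, -1.932, -0.004]
wrist_force: [0.1, -0.3, -0.5]
width: 0.703
```

```bash
python3 -c "
from h import *
plan(.4867,-.0517,.15,24)"
```

```text
t2.20 tcp [ 0.4398 -0.1462  0.1889] rot [-2.471 -1.932 -0.004] q [-0.378 -0.139  2.041  0.005  1.243 -0.136] w0.703 F [ 0.1 -0.3 -0.5]
turn(tool,rad) [-0.0008 -0.0055 -0.6629] shift now-axes mm [102.8  22.7  39.3] shift final-axes [67.2 81.2 38.9]
```

Request:
{"api": "servo_tool", "payload": {
  "targets": "0 0 -0.11 0 0 0 60;0 0 -0.11 0 0 0 60;0 0 -0.11 0 0 0 60;0 0 -0.11 0 0 0 60;0 0 -0.11 0 0 0 60;0 0 -0.11 0 0 0 60"
}}

```text
time: 2.7
tool_pos: [0.4386, -0.1455, 0.188]
tcp_rot: [-1.666, -2.657, -0.006]
wrist_force: [-0.5, -0.1, -0.5]
width: 0.704
```

Request:
{"api": "servo_tool", "payload": {
  "targets": "0 0 0 13 16 8 60;0 0 0 13 16 8 60;0 0 0 13 16 8 60;0 0 0 13 16 8 60;0 0 0 13 16 8 60;0 0 0 0 0 0 60"
}}

```text
time: 3.2
tool_pos: [0.4833, -0.05, 0.1476]
tcp_rot: [-1.665, -2.661, -0.005]
wrist_force: [0.2, -0.5, 0.1]
width: 0.705
```

```bash
python3 - <<'E'
from h import *
plan(.4867,-.0517,.06,24)
T=read_camera("top");S=read_camera("side")
im=np.hstack([cv2.resize(T["image"][190:290,240:340],(400,400)),cv2.resize(S["image"][170:270,260:360],(400,400))])
cv2.imwrite("pics/a1.png",im[:,:,::-1])
E
```

```text
t3.20 tcp [ 0.4833 -0.05    0.1476] rot [-1.665 -2.661 -0.005] q [-0.157 -0.062  2.05   0.004  1.154 -0.612] w0.705 F [ 0.2 -0.5  0.1]
turn(tool,rad) [ 0.0017 -0.0037  0.0336] shift now-axes mm [-3.3  2.1 87.5] shift final-axes [-2.9  2.4 87.6]
```

View pics/a1.png

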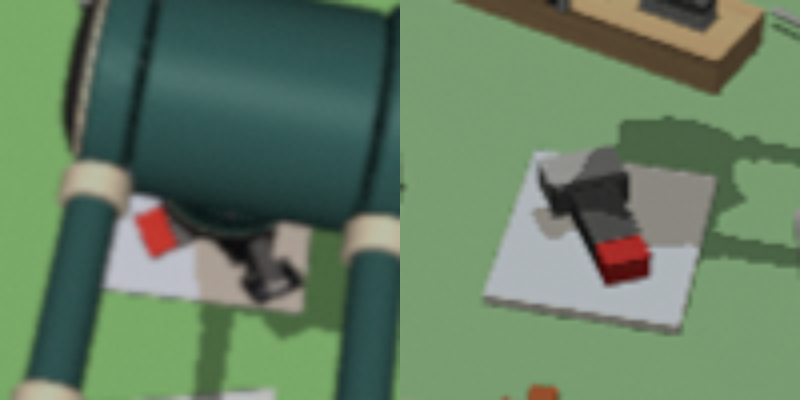

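Request:
{"api": "servo_tool", "payload": {
  "targets": "0 0 0.03 -1 1 22 60;0 0 0 -1 1 22 60;0 0 0 0 0 22 60;0 0 0 0 0 22 60;0 0 0 0 0 0 60;0 0 0 0 0 0 60"
}}

```text
time: 3.8
tool_pos: [0.4891, -0.0593, 0.0639]
tcp_rot: [1.706, 2.626, 0.005]
wrist_force: [-0.6, -0.3, 0.3]
width: 0.705
```

```bash
python3 - <<'E'
from h import *
plan(.4867,-.0517,.013,24)
S=read_camera("side")
print(proj(S,bot.read_state()["tool_pos"]))
cv2.imwrite("pics/a2.png",cv2.resize(S["image"][150:270,240:380],(700,600),interpolation=cv2.INTER_CUBIC)[:,:,::-1])
E
```

```text
t3.80 tcp [ 0.4891 -0.0593  0.0639] rot [1.706 2.626 0.005] q [-1.700e-01  3.400e-02  2.124e+00 -1.000e-03  9.730e-01 -5.880e-01] w0.705 F [-0.6 -0.3  0.3]
turn(tool,rad) [ 0.0081  0.0067 -0.0003] shift now-axes mm [ 8.2  0.5 50.8] shift final-axes [ 7.9  0.9 50.9]
[309.96898619 208.877075  ]
```

View pics/a2.png

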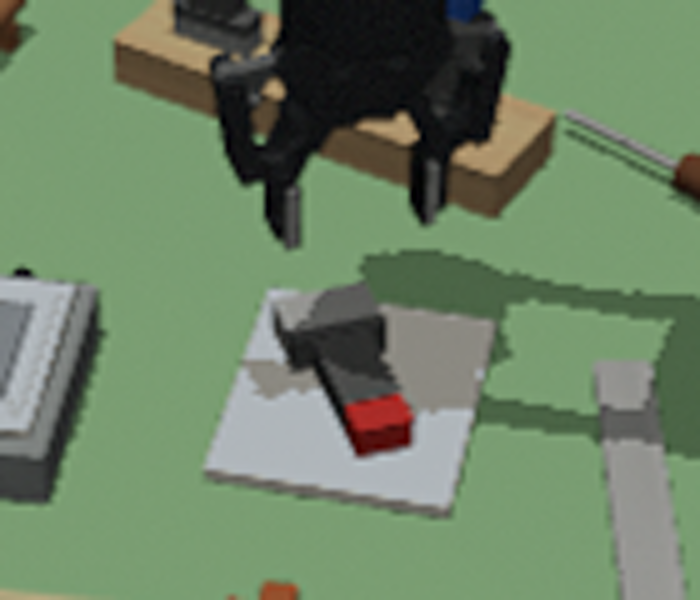

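The side crop shows the open fingers above the board, with tips at crop (290,245) and (430,222). The reported TCP projects to crop (350,294), which is lower than the tips. I'll look again before descending.

```bash
python3 - <<'E'
from h import *
s=state()
S=read_camera("side")
Rc=R.from_rotvec(s["tcp_rot"])
im=cv2.resize(S["image"][150:270,240:380],(700,600),interpolation=cv2.INTER_CUBIC)[:,:,::-1].copy()
f=lambda p:tuple(int(v) for v in ((proj(S,p)-[240,150]+.5)*5-.5))
for dy in(-.03,0,.03):
  for dz in(0,-.013,-.019,-.073):
    p=s["tool_pos"]+Rc.apply([0,dy,dz]); cv2.circle(im,f(p),3,(0,0,255) if dz==0 else (255,0,255) if dz<-.05 else (0,255,255),-1)
cv2.imwrite("pics/a3.png",im)
state()
E
```

```text
t3.85 tcp [ 0.4888 -0.0593  0.0639] rot [1.706 2.626 0.005] q [-1.700e-01  3.400e-02  2.124e+00 -1.000e-03  9.730e-01 -5.880e-01] w0.704 F [-0.4 -0.1  0.3]
t3.90 tcp [ 0.4895 -0.0591  0.0645] rot [1.705 2.625 0.006] q [-1.700e-01  3.400e-02  2.124e+00 -1.000e-03  9.730e-01 -5.880e-01] w0.699 F [-0.2  0.8  0.3]
```

View pics/a3.png

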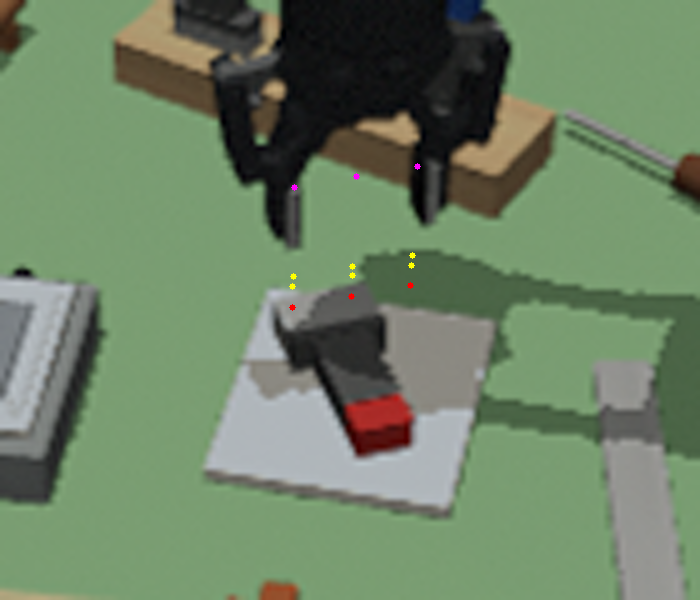

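```bash
python3 - <<'E'
from h import *
S=read_camera("side");T=read_camera("top")
s=dict(tool_pos=np.array([.2247,-.6356,.1931]),tcp_rot=np.array([-3.094,-.5308,0]))
Rc=R.from_rotvec(s["tcp_rot"])
im=cv2.resize(cv2.imread("pics/side0.png")[0:90,380:485],(700,600),interpolation=cv2.INTER_CUBIC)
k=700/105
f=lambda p:tuple(int(v) for v in ((proj(S,p)-[380,0]+.5)*k-.5))
for dy in(-.043,0,.043):
  for dz in(0,-.013,-.073):
    p=s["tool_pos"]+Rc.apply([0,dy,dz]); cv2.circle(im,f(p),3,(0,0,255) if dz==0 else (255,0,255) if dz<-.05 else (0,255,255),-1)
cv2.imwrite("pics/a4.png",im)
cv2.imwrite("pics/a5.png",T["image"][:,:,::-1])
E
```

```text
(no output)
```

View pics/a4.png

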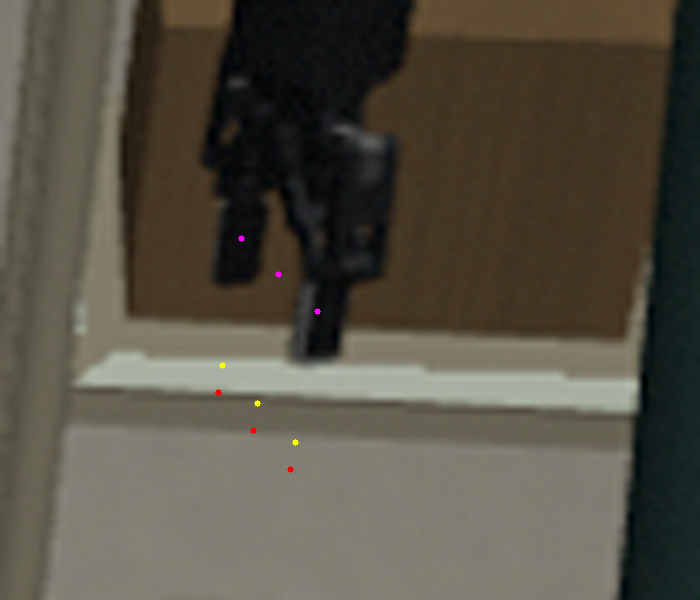

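View pics/a5.png

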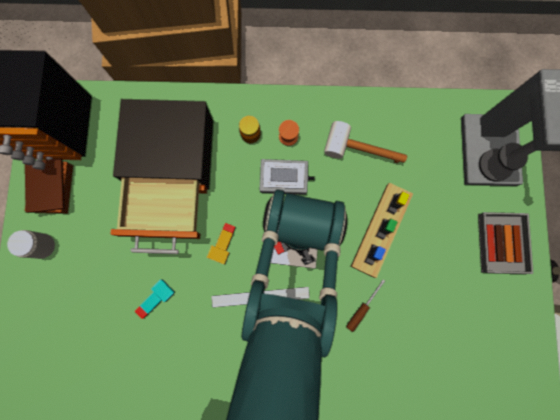

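```bash
python3 - <<'E'
from h import *
S=read_camera("side");T=read_camera("top")
for n,a,b in(("green",(390.2,225.5),(306.1,140.4)),("blue",(378.3,252.7),(330,148.1))): print(n,tri(T,a,S,b))
E
python3 - <<'E'
import sys; sys.path.insert(0,'.')
from h import *
S=read_camera("side");T=read_camera("top")
s=state()
# where along vertical from tcp do tips lie: candidate heights
for dz in(0,.01,.02,.03,.04): print(dz,proj(S,s["tool_pos"]+[0,0,dz]))
E
```

```text
green (array([ 0.52605714, -0.2898116 ,  0.11178121]), np.float64(0.000457644095796333))
blue (array([ 0.45855363, -0.25935114,  0.11219869]), np.float64(0.00020747740214839742))
t4.20 tcp [ 0.4903 -0.0585  0.0647] rot [1.703 2.625 0.007] q [-1.690e-01  3.300e-02  2.123e+00 -1.000e-03  9.720e-01 -5.880e-01] w0.705 F [-0.2 -0.1  0.3]
0 [309.32628163 208.75056119]
0.01 [309.39798875 205.55964204]
0.02 [309.47043566 202.33580239]
0.03 [309.54363389 199.07853012]
0.04 [309.61759516 195.78730247]
```

Request:
{"api": "servo_tool", "payload": {
  "targets": "0 0 0 4 0 8 60;0 0 0 4 0 8 60;0 0 0 0 0 8 60;0 0 0 0 0 0 60;0 0 0 0 0 0 60"
}}

```text
time: 4.62
tool_pos: [0.4875, -0.05, 0.039]
tcp_rot: [1.702, 2.625, 0.008]
wrist_force: [0.2, -0.1, 0.1]
width: 0.704
```

```bash
cat > v.py <<'E'
import sys
from h import *
# v.py out cam x0 y0 w : crop with tcp markers
def view(out,cam,x0,y0,w,mk=True):
    s=state(); S=read_camera(cam); k=700/w; h=int(600/k)
    im=cv2.resize(S["image"][y0:y0+h,x0:x0+w],None,fx=k,fy=k,interpolation=cv2.INTER_CUBIC)[:,:,::-1].copy()
    if mk:
      Rc=R.from_rotvec(s["tcp_rot"])
      for dy in(-.02,0,.02):
        p=s["tool_pos"]+Rc.apply([0,dy,0]); cv2.circle(im,tuple(int(v) for v in ((proj(S,p)-[x0,y0]+.5)*k-.5)),3,(0,0,255),-1)
    cv2.imwrite(out,im); return S
if __name__=="__main__": view(sys.argv[1],sys.argv[2],*map(int,sys.argv[3:6]))
E
python3 v.py pics/a6.png side 240 150 140
```

```text
t4.62 tcp [ 0.4875 -0.05    0.039 ] rot [1.702 2.625 0.008] q [-1.520e-01  6.000e-02  2.151e+00 -1.000e-03  9.160e-01 -5.720e-01] w0.704 F [ 0.2 -0.1  0.1]
```

View pics/a6.png

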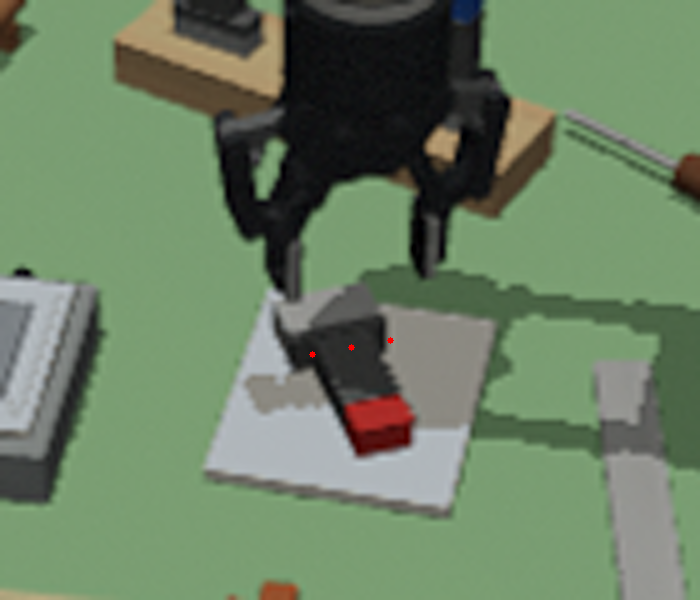

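```bash
python3 v.py pics/a7.png top 250 200 100
```

```text
t4.67 tcp [ 0.4871 -0.05    0.0388] rot [1.702 2.625 0.008] q [-1.530e-01  6.000e-02  2.152e+00 -1.000e-03  9.160e-01 -5.720e-01] w0.703 F [-0.2  0.2  0.1]
```

View pics/a7.png

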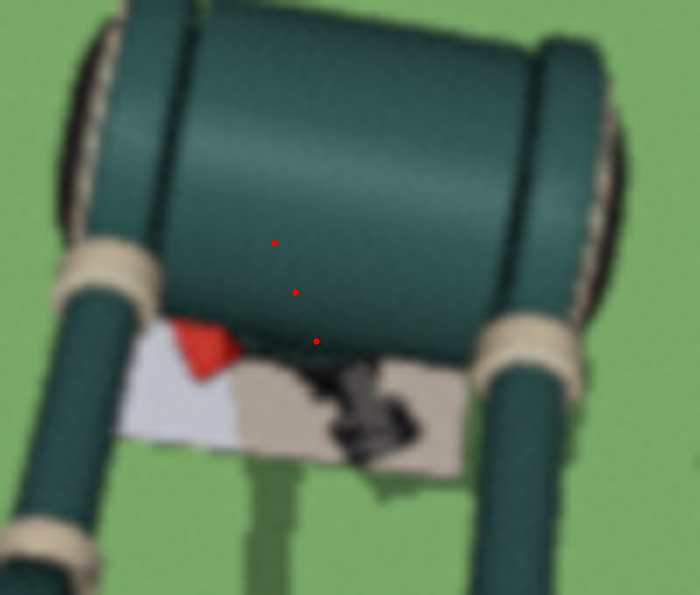

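```bash
python3 - <<'E'
from h import *
S=read_camera("side");T=read_camera("top"); s=state()
Rc=R.from_rotvec(s["tcp_rot"])
for a in((305,261.4),(303,264.5),(308.5,261)):
  for b in((338,170),(338,166),(339,178)):
    p,e=tri(T,a,S,b); print(p.round(4),round(e,4),"tool",Rc.inv().apply(p-s["tool_pos"]).round(4))
E
```

```text
t4.82 tcp [ 0.4882 -0.0504  0.0399] rot [1.701 2.623 0.009] q [-1.53e-01  5.90e-02  2.15e+00 -1.00e-03  9.16e-01 -5.72e-01] w0.701 F [0.  0.2 0.3]
[ 0.4293 -0.0773  0.1722] 0.0029 tool [-0.0018 -0.063  -0.1332]
[ 0.4294 -0.0765  0.1839] 0.002 tool [-0.0012 -0.0625 -0.1448]
[ 0.428  -0.0787  0.1487] 0.0072 tool [-0.0023 -0.0651 -0.1097]
[ 0.4256 -0.0726  0.1754] 0.0041 tool [ 0.004  -0.0644 -0.1365]
[ 0.4257 -0.0719  0.187 ] 0.005 tool [ 0.0045 -0.0639 -0.148 ]
[ 0.4242 -0.074   0.1521] 0.0 tool [ 0.0035 -0.0666 -0.1131]
[ 0.4301 -0.0857  0.1663] 0.004 tool [-0.0097 -0.0658 -0.1272]
[ 0.4302 -0.0848  0.1781] 0.003 tool [-0.0091 -0.0652 -0.139 ]
[ 0.4288 -0.0873  0.1425] 0.0084 tool [-0.0105 -0.068  -0.1034]
```

Request:
{"api": "servo_tool", "payload": {
  "targets": "0.008 0.006 0 0 0 8 60;0 0 0 0 0 8 60;0 0 0 0 0 6 60;0 0 0 0 0 0 60;0 0 0 0 0 0 60"
}}

```text
time: 5.23
tool_pos: [0.4897, -0.0509, 0.0163]
tcp_rot: [1.706, 2.63, 0.004]
wrist_force: [0.2, 0.3, 0.0]
width: 0.707
```

```bash
python3 v.py pics/a8.png side 240 150 140
```

```text
t5.23 tcp [ 0.4897 -0.0509  0.0163] rot [1.706 2.63  0.004] q [-0.154  0.102  2.156 -0.     0.876 -0.574] w0.707 F [0.2 0.3 0. ]
```

View pics/a8.png

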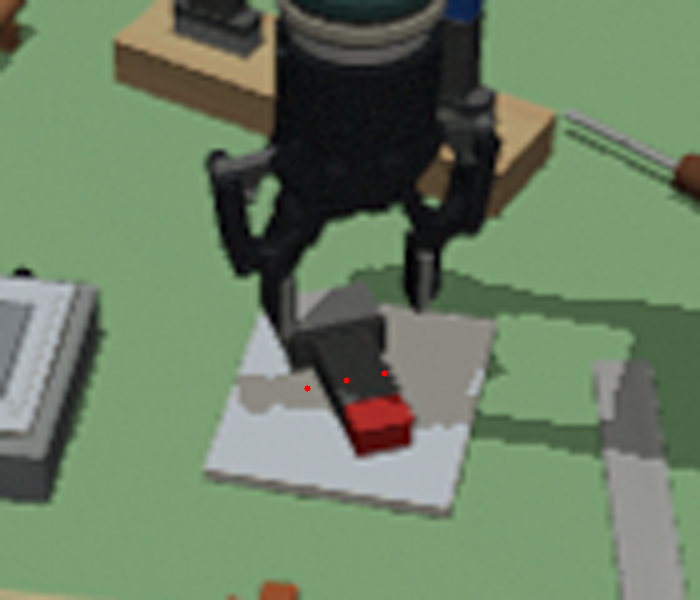

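```bash
python3 - <<'E'
from h import *
S=read_camera("side"); s=state(); Rc=R.from_rotvec(s["tcp_rot"])
for b in((290,342),(420,308)):
  u=(240+b[0]/5,150+b[1]/5)
  for z in(.02,.035,.05,.06):
    p=onz(S,u,z); print(b,z,p.round(4),"tool",Rc.inv().apply(p-s["tool_pos"]).round(4))
E
```

```text
t5.33 tcp [ 0.4896 -0.0509  0.0165] rot [1.706 2.63  0.004] q [-0.154  0.102  2.156 -0.     0.877 -0.574] w0.704 F [ 0.1  0.4 -0.7]
(290, 342) 0.02 [ 0.5194 -0.0708  0.02  ] tool [-0.0303  0.0191 -0.0032]
(290, 342) 0.035 [ 0.5172 -0.0536  0.035 ] tool [-0.0138  0.0242 -0.0183]
(290, 342) 0.05 [ 0.515  -0.0363  0.05  ] tool [ 0.0028  0.0294 -0.0333]
(290, 342) 0.06 [ 0.5136 -0.0248  0.06  ] tool [ 0.0139  0.0328 -0.0433]
(420, 308) 0.02 [ 0.4573 -0.1058  0.02  ] tool [-0.037  -0.0519 -0.0036]
(420, 308) 0.035 [ 0.4562 -0.0879  0.035 ] tool [-0.0203 -0.0455 -0.0187]
(420, 308) 0.05 [ 0.4552 -0.0701  0.05  ] tool [-0.0036 -0.0391 -0.0337]
(420, 308) 0.06 [ 0.4544 -0.0581  0.06  ] tool [ 0.0075 -0.0348 -0.0437]
```

Request:
{"api": "servo_tool", "payload": {
  "targets": "0 0 0 0 0 7 60;0 0 0 0 0 7 60;0 0 0 0 0 6 60;0 0 0 0 0 0 60;0 0 0 0 0 0 60"
}}

```text
time: 5.75
tool_pos: [0.4903, -0.051, -0.005]
tcp_rot: [1.706, 2.629, 0.005]
wrist_force: [-0.8, 0.3, -0.6]
width: 0.703
```

```bash
python3 v.py pics/a9.png side 240 150 140
```

```text
t5.75 tcp [ 0.4903 -0.051  -0.005 ] rot [1.706 2.629 0.005] q [-0.154  0.135  2.168 -0.     0.83  -0.574] w0.703 F [-0.8  0.3 -0.6]
```

View pics/a9.png

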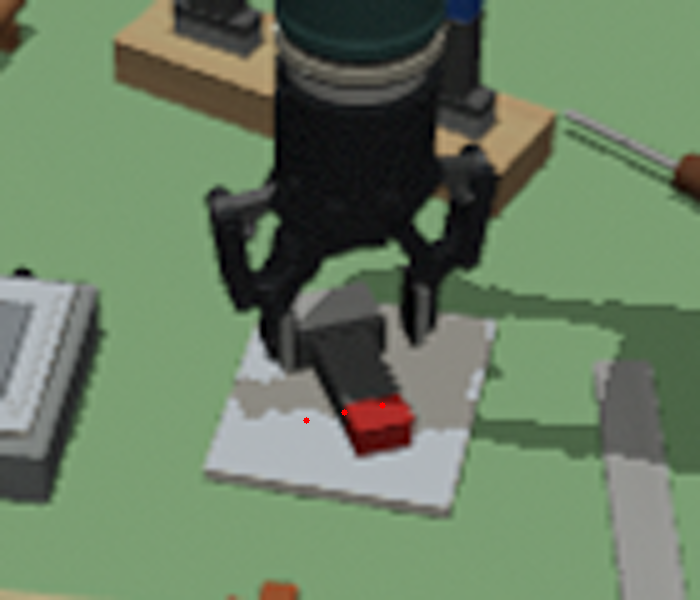

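The side view shows the fingers straddling the neck, with tips at crop (290,370) and (415,343). The stated TCP is already at −5 mm with no contact, so the reported TCP reads about 30 mm too low against the images. I'm working from the images for height.

Request:
{"api": "servo_tool", "payload": {
  "targets": "0 0 0 1 -1 4 60;0 0 0 0 -1 4 60;0 0 0 0 -1 3 60;0 0 0 0 0 0 60;0 0 0 0 0 0 60"
}}

```text
time: 6.22
tool_pos: [0.487, -0.0513, -0.017]
tcp_rot: [1.705, 2.629, 0.005]
wrist_force: [-0.3, -0.0, 0.3]
width: 0.7
```

```bash
python3 v.py pics/a10.png side 240 150 140
```

```text
t6.22 tcp [ 0.487  -0.0513 -0.017 ] rot [1.705 2.629 0.005] q [-0.156  0.149  2.181 -0.     0.803 -0.575] w0.700 F [-0.3 -0.   0.3]
```

View pics/a10.png

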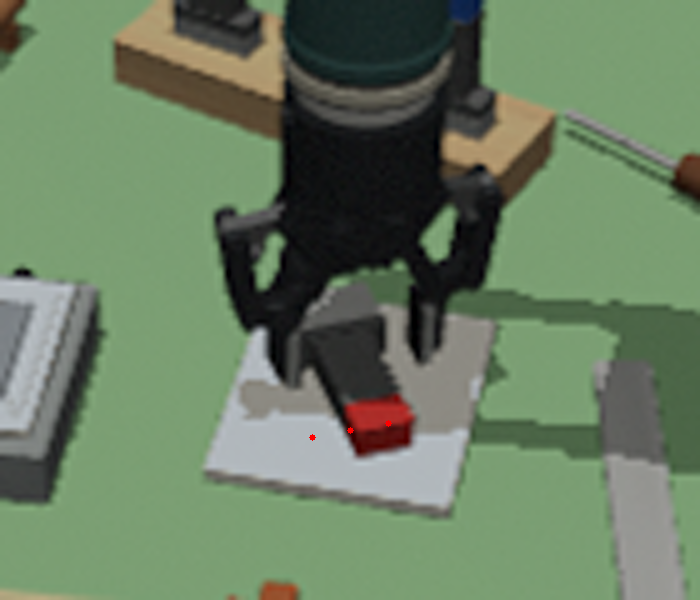

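Request:
{"api": "servo_tool", "payload": {
  "targets": "0 0 0 0 0 0 10;0 0 0 0 0 0 10;0 0 0 0 0 0 10;0 0 0 0 0 0 10;0 0 0 0 0 0 10;0 0 0 0 0 0 10;0 0 0 0 0 0 10",
  "newtons": 60
}}

```text
time: 6.85
tool_pos: [0.4875, -0.0513, -0.0163]
tcp_rot: [1.705, 2.628, 0.006]
wrist_force: [-0.6, -1.1, -1.0]
width: 0.33
```

```bash
python3 v.py pics/a11.png side 240 150 140
```

```text
t6.85 tcp [ 0.4875 -0.0513 -0.0163] rot [1.705 2.628 0.006] q [-0.156  0.148  2.181  0.     0.803 -0.576] w0.330 F [-0.6 -1.1 -1. ]
```

View pics/a11.png

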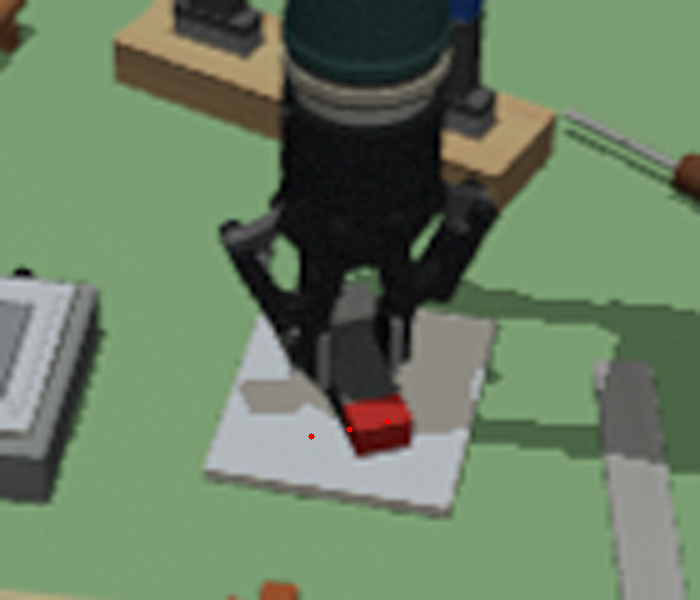

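Grip width 28 mm on the 30 mm neck, and the picture shows the fingers closed on it. Lifting.

Request:
{"api": "servo_tool", "payload": {
  "targets": "0 0 0 0 0 -6 10;0 0 0 0 0 -12 10;0 0 0 0 0 -20 10;0 0 0 0 0 -25 10;0 0 0 0 0 -25 10;0 0 0 0 0 -25 10;0 0 0 0 0 -25 10;0 0 0 0 0 -10 10"
}}

```text
time: 7.57
tool_pos: [0.4762, -0.0496, 0.1307]
tcp_rot: [-1.704, -2.626, 0.008]
wrist_force: [1.1, -0.1, -2.8]
width: 0.329
```

```bash
python3 - <<'E'
from v import *
view("pics/a12.png","side",240,100,140)
plan(.567,.2905,.135,0)
E
```

```text
t7.57 tcp [ 0.4762 -0.0496  0.1307] rot [-1.704 -2.626  0.008] q [-0.156 -0.051  2.073  0.     1.132 -0.575] w0.329 F [ 1.1 -0.1 -2.8]
t7.62 tcp [ 0.4771 -0.0497  0.1316] rot [-1.705 -2.627  0.006] q [-0.156 -0.052  2.071  0.     1.132 -0.575] w0.333 F [-0.5 -0.7 -1. ]
turn(tool,rad) [-0.0098 -0.0039  0.4194] shift now-axes mm [274.1 220.6  -3.7] shift final-axes [340.2  89.9  -3.4]
```

View pics/a12.png

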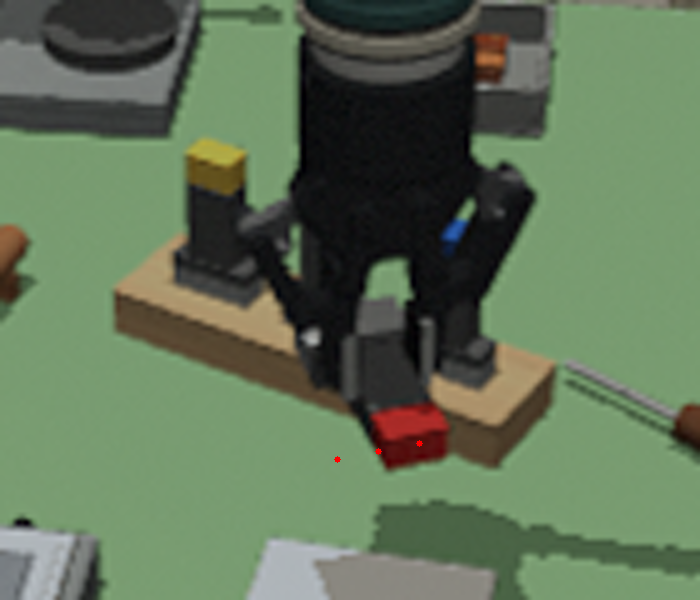

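Request:
{"api": "servo_tool", "payload": {
  "targets": "0 0 0.1 0 0 0 10;0 0 0.1 0 0 0 10;0 0 0.1 0 0 0 10;0 0 0.1 0 0 0 10;0 0 0.01 0 0 0 10;0 0 0 0 0 0 10"
}}

```text
time: 8.12
tool_pos: [0.4729, -0.049, 0.1258]
tcp_rot: [-2.22, -2.203, 0.016]
wrist_force: [-0.6, -0.8, -3.5]
width: 0.329
```

Request:
{"api": "servo_tool", "payload": {
  "targets": "0 0 0 10 3 0 10;0 0 0 20 5 0 10;0 0 0 25 7 0 10;0 0 0 25 7 0 10;0 0 0 25 7 0 10;0 0 0 25 7 0 10;0 0 0 25 7 0 10;0 0 0 25 7 0 10"
}}

```text
time: 8.78
tool_pos: [0.5201, 0.1377, 0.1182]
tcp_rot: [-2.205, -2.208, 0.027]
wrist_force: [1.6, -0.5, -3.3]
width: 0.328
```

Request:
{"api": "servo_tool", "payload": {
  "targets": "0 0 0 25 7 0 10;0 0 0 25 7 0 10;0 0 0 25 7 0 10;0 0 0 20 5 0 10;0 0 0 20 5 0 10;0 0 0 10 3 0 10;0 0 0 0 0 0 10;0 0 0 0 0 0 10"
}}

```text
time: 9.45
tool_pos: [0.5509, 0.2799, 0.1107]
tcp_rot: [-2.175, -2.229, 0.034]
wrist_force: [0.2, -0.8, -3.6]
width: 0.328
```

```bash
python3 - <<'E'
from v import *
plan(.567,.2905,.085,0)
view("pics/a13.png","side",90,230,240)
E
```

```text
t9.45 tcp [0.5509 0.2799 0.1107] rot [-2.175 -2.229  0.034] q [0.419 0.242 1.791 0.019 1.138 0.387] w0.328 F [ 0.2 -0.8 -3.6]
turn(tool,rad) [-0.0343 -0.0037  0.0243] shift now-axes mm [10.1 17.2 25.1] shift final-axes [10.6 16.1 25.7]
t9.45 tcp [0.5509 0.2799 0.1107] rot [-2.175 -2.229  0.034] q [0.419 0.242 1.791 0.019 1.138 0.387] w0.328 F [ 0.2 -0.8 -3.6]
```

View pics/a13.png

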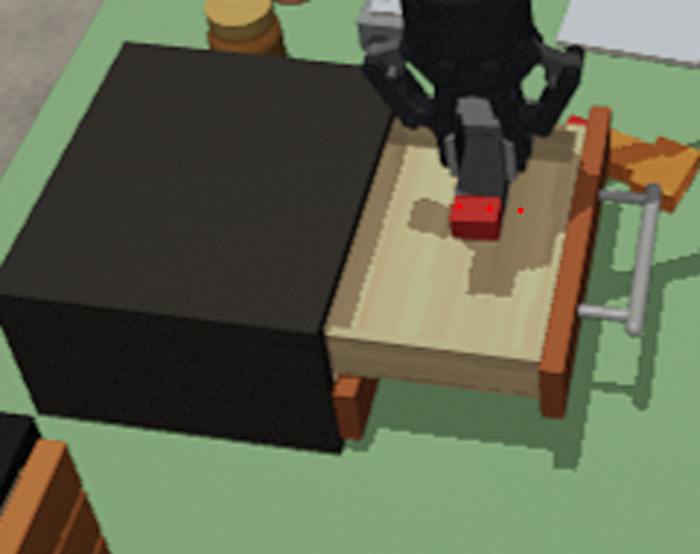

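Request:
{"api": "servo_tool", "payload": {
  "targets": "-0.034 -0.004 0.024 5 8 0 10;0 0 0 5 8 0 10;0 0 0 0 0 0 10;0 0 0 0 0 0 10"
}}

```text
time: 9.83
tool_pos: [0.5659, 0.2854, 0.1093]
tcp_rot: [-2.224, -2.219, 0.008]
wrist_force: [-0.2, -0.9, -3.3]
width: 0.326
```

```bash
python3 - <<'E'
from v import *
plan(.567,.2905,.0527,0)
T=view("pics/a14.png","top",100,150,140)
E
```

```text
t9.83 tcp [0.5659 0.2854 0.1093] rot [-2.224 -2.219  0.008] q [ 0.429  0.254  1.778 -0.002  1.114  0.431] w0.326 F [-0.2 -0.9 -3.3]
turn(tool,rad) [-0.0035  0.0033 -0.002 ] shift now-axes mm [ 5.3  1.2 56.6] shift final-axes [ 5.1  1.1 56.6]
t9.83 tcp [0.5659 0.2854 0.1093] rot [-2.224 -2.219  0.008] q [ 0.429  0.254  1.778 -0.002  1.114  0.431] w0.326 F [-0.2 -0.9 -3.3]
```

View pics/a14.png

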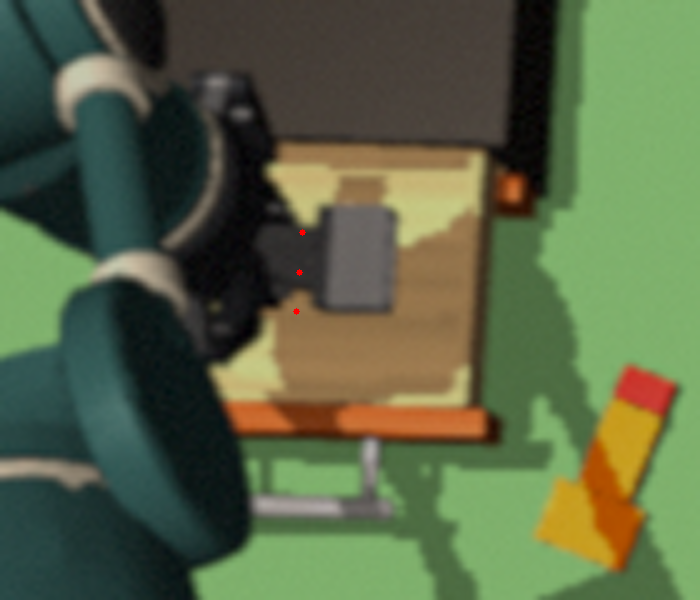

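Request:
{"api": "servo_tool", "payload": {
  "targets": "0 0 0 2 0 10 10;0 0 0 2 0 12 10;0 0 0 1 0 12 10;0 0 0 0 0 10 10;0 0 0 0 0 5 10;0 0 0 0 0 0 10;0 0 0 0 0 0 10"
}}

```text
time: 10.47
tool_pos: [0.5643, 0.2878, 0.0529]
tcp_rot: [-2.224, -2.216, 0.015]
wrist_force: [0.8, 0.6, -3.8]
width: 0.331
```

```bash
python3 - <<'E'
from v import *
plan(.567,.2905,.0507,0)
view("pics/a15.png","side",150,230,180)
E
```

```text
t10.47 tcp [0.5643 0.2878 0.0529] rot [-2.224 -2.216  0.015] q [ 0.433  0.313  1.817 -0.002  1.021  0.438] w0.331 F [ 0.8  0.6 -3.8]
turn(tool,rad) [-0.008   0.0052 -0.0035] shift now-axes mm [2.7 2.7 2.2] shift final-axes [2.7 2.7 2.2]
t10.47 tcp [0.5643 0.2878 0.0529] rot [-2.224 -2.216  0.015] q [ 0.433  0.313  1.817 -0.002  1.021  0.438] w0.331 F [ 0.8  0.6 -3.8]
```

View pics/a15.png

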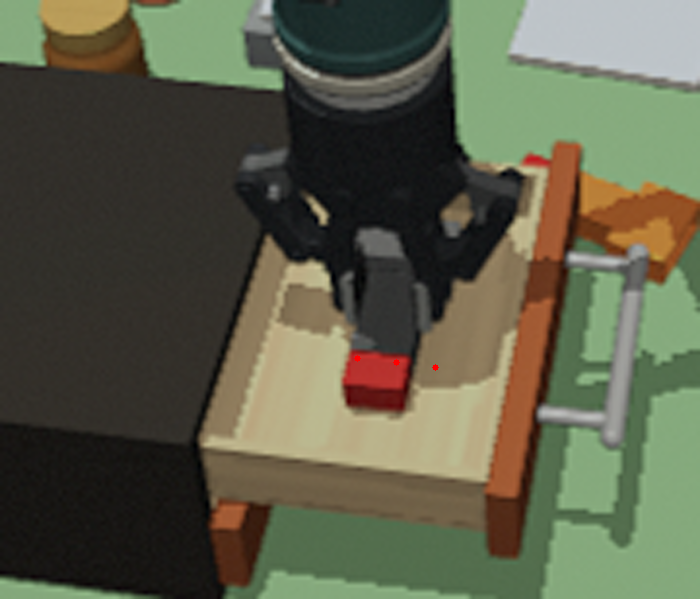

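The die hangs just above the drawer floor, with its red end at crop (375,380) and level. I'll lower the last millimetres slowly.

Request:
{"api": "servo_tool", "payload": {
  "targets": "-0.008 0.005 0 0 1 1 10;0 0 0 0 0 1 10;0 0 0 0 0 0 10"
}}

```text
time: 10.77
tool_pos: [0.566, 0.2882, 0.0517]
tcp_rot: [2.224, 2.217, 0.003]
wrist_force: [-0.2, 0.4, -3.9]
width: 0.33
```

Request:
{"api": "servo_tool", "payload": {
  "targets": "0 0 0 0 0 1 10;0 0 0 0 0 0 10"
}}

```text
time: 10.93
tool_pos: [0.5667, 0.2886, 0.0518]
tcp_rot: [2.224, 2.217, 0.006]
wrist_force: [-0.1, 0.6, -3.2]
width: 0.33
```

Request:
{"api": "servo_tool", "payload": {
  "targets": "0 0 0 0 0 2 10;0 0 0 0 0 0 10"
}}

```text
time: 11.1
tool_pos: [0.5674, 0.2889, 0.0505]
tcp_rot: [2.223, 2.216, 0.009]
wrist_force: [-0.1, -0.3, -3.4]
width: 0.332
```

Request:
{"api": "servo_tool", "payload": {
  "targets": "0 0 0 0 0 2 10;0 0 0 0 0 0 10"
}}

```text
time: 11.27
tool_pos: [0.568, 0.2891, 0.0491]
tcp_rot: [2.223, 2.216, 0.011]
wrist_force: [-0.6, -0.2, -1.8]
width: 0.329
```

Request:
{"api": "servo_tool", "payload": {
  "targets": "0 0 0 0 0 1.5 10;0 0 0 0 0 0 10"
}}

```text
time: 11.43
tool_pos: [0.569, 0.2893, 0.0491]
tcp_rot: [2.222, 2.215, 0.013]
wrist_force: [-0.2, -0.8, -2.5]
width: 0.33
```

Request:
{"api": "servo_tool", "payload": {
  "targets": "0 0 0 0 0 0 33;0 0 0 0 0 0 40;0 0 0 0 0 0 48;0 0 0 0 0 0 48;0 0 0 0 0 0 48"
}}

```text
time: 11.85
tool_pos: [0.5708, 0.2902, 0.0509]
tcp_rot: [2.221, 2.214, 0.019]
wrist_force: [0.1, 0.7, 0.7]
width: 0.566
```

```bash
python3 - <<'E'
from v import *
view("pics/a16.png","side",150,230,180)
E
```

```text
t11.85 tcp [0.5708 0.2902 0.0509] rot [2.221 2.214 0.019] q [ 4.320e-01  3.120e-01  1.823e+00 -1.000e-03  9.940e-01  4.350e-01] w0.566 F [0.1 0.7 0.7]
```

View pics/a16.png

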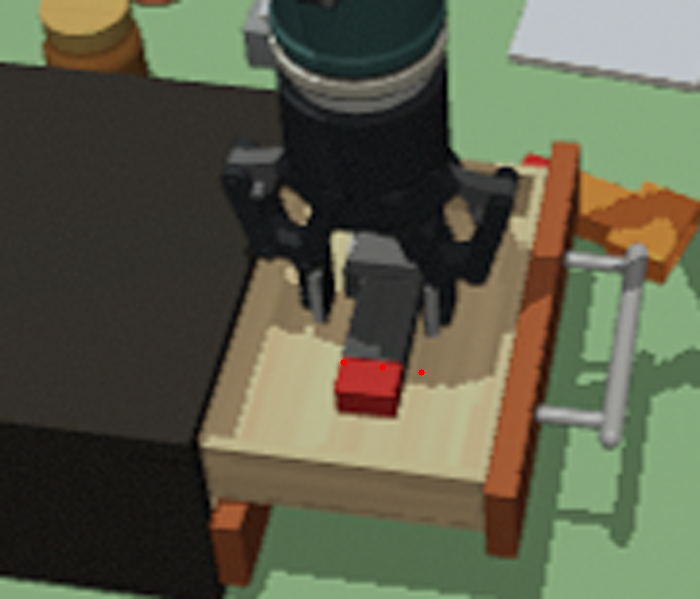

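Released. The die lies flat on the drawer floor (red end at crop 370,390) and the fingers are clear on both sides. Retracting straight up.

Request:
{"api": "servo_tool", "payload": {
  "targets": "-0.015 0 0 0 -2 -6 48;0 0 0 0 -1 -12 48;0 0 0 0 0 -20 48;0 0 0 0 0 -25 48;0 0 0 0 0 -25 48;0 0 0 0 0 -25 48;0 0 0 0 0 -15 48;0 0 0 0 0 0 48"
}}

```text
time: 12.57
tool_pos: [0.561, 0.2891, 0.1884]
tcp_rot: [2.212, 2.207, 0.035]
wrist_force: [0.1, 0.3, 0.3]
width: 0.567
```

```bash
python3 - <<'E'
from v import *
view("pics/a17.png","side",150,230,180)
plan(.41,.2905,.16,0)
E
```

```text
t12.57 tcp [0.561  0.2891 0.1884] rot [2.212 2.207 0.035] q [ 0.441  0.167  1.732 -0.009  1.216  0.447] w0.567 F [0.1 0.3 0.3]
t12.62 tcp [0.5608 0.289  0.1873] rot [2.212 2.207 0.034] q [ 0.441  0.168  1.734 -0.009  1.215  0.447] w0.563 F [-0.1  0.7  1.5]
turn(tool,rad) [ 0.0268 -0.0039 -0.0024] shift now-axes mm [   1.  -151.4   23.3] shift final-axes [   1.5 -150.8   27.3]
```

View pics/a17.png

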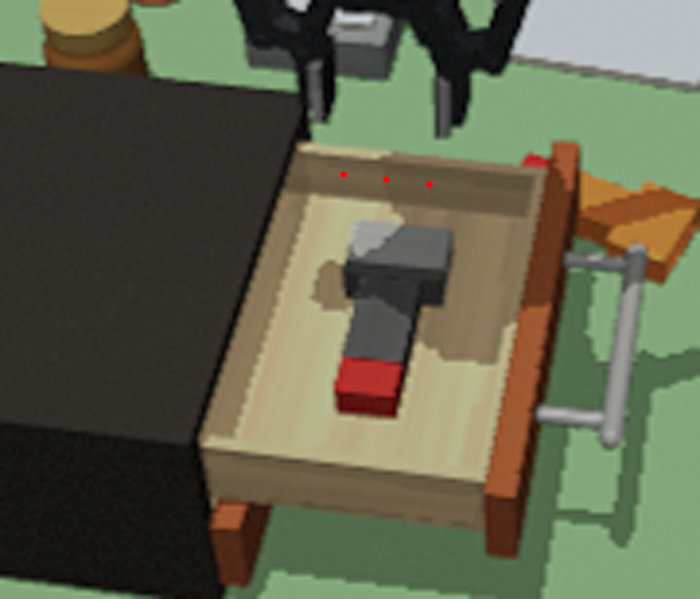

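The side view shows the red die lying flat in the drawer, foot at crop (400,260) and red end at (370,390), with the gripper clear. Next I back out in front of the handle and push the bar with closed fingers.

Request:
{"api": "servo_tool", "payload": {
  "targets": "0.027 -0.004 0 0 -20 0 0;0 0 0 0 -25 0 0;0 0 0 0 -25 0 0;0 0 0 0 -25 0 0;0 0 0 0 -25 0 0;0 0 0 0 -25 0 0;0 0 0 0 -15 0 0;0 0 0 0 0 0 0"
}}

```text
time: 13.28
tool_pos: [0.3814, 0.2841, 0.1758]
tcp_rot: [-2.219, -2.209, 0.04]
wrist_force: [0.8, -0.9, -0.0]
width: -0.001
```

```bash
python3 -c "
from h import *
plan(.40,.293,.05,0)"
```

```text
t13.28 tcp [0.3814 0.2841 0.1758] rot [-2.219 -2.209  0.04 ] q [ 0.584 -0.086  2.018  0.005  1.236  0.587] w-0.001 F [ 0.8 -0.9 -0. ]
turn(tool,rad) [-0.0253  0.011  -0.0046] shift now-axes mm [ 10.4  21.7 125.2] shift final-axes [  8.9  18.6 125.8]
```

Request:
{"api": "servo_tool", "payload": {
  "targets": "-0.025 0.011 0 3 5 15 0;0 0 0 3 0 22 0;0 0 0 3 0 22 0;0 0 0 0 0 22 0;0 0 0 0 0 20 0;0 0 0 0 0 10 0;0 0 0 0 0 0 0;0 0 0 0 0 0 0"
}}

```text
time: 13.95
tool_pos: [0.3783, 0.2894, 0.0537]
tcp_rot: [-2.222, -2.217, 0.02]
wrist_force: [0.3, 0.2, -1.3]
width: 0.0
```

```bash
python3 - <<'E'
from v import *
view("pics/a18.png","side",200,230,180)
plan(.43,.293,.05,0)
E
```

```text
t13.95 tcp [0.3783 0.2894 0.0537] rot [-2.222 -2.217  0.02 ] q [6.000e-01 3.400e-02 2.147e+00 1.000e-03 9.740e-01 6.020e-01] w0.000 F [ 0.3  0.2 -1.3]
t14.00 tcp [0.3784 0.2893 0.0539] rot [-2.222 -2.217  0.02 ] q [6.000e-01 3.300e-02 2.147e+00 1.000e-03 9.740e-01 6.020e-01] w-0.001 F [-0.6 -0.8  0.2]
turn(tool,rad) [-0.011   0.0069 -0.0022] shift now-axes mm [ 3.8 51.7  3.3] shift final-axes [ 3.7 51.6  3.9]
```

View pics/a18.png

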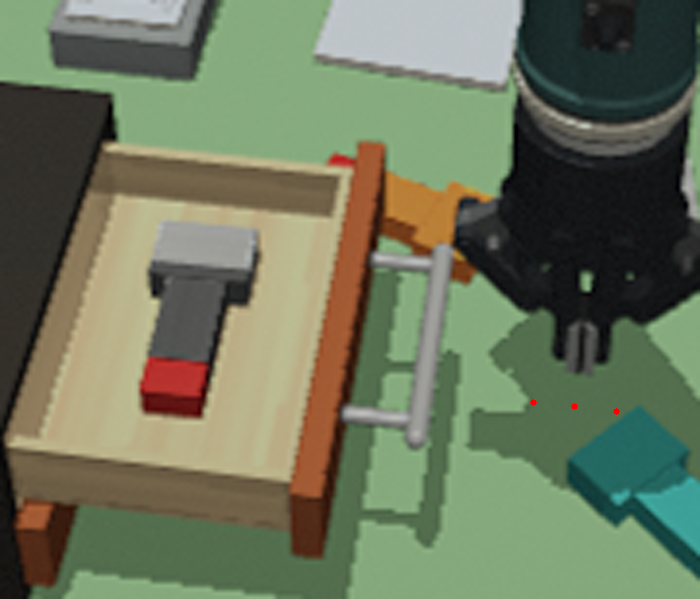

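The closed fingertips are at crop (580,370), in front of the bar middle (430,340). The jaws stand about 20 mm above the bench shadow of the turquoise die and are clear of it. Pushing.

Request:
{"api": "servo_tool", "payload": {
  "targets": "-0.011 0.007 0 2 8 4 0;0 0 0 1 10 3 0;0 0 0 0 10 0 0;0 0 0 0 6 0 0;0 0 0 0 5 0 0;0 0 0 0 5 0 0"
}}

```text
time: 14.5
tool_pos: [0.431, 0.295, 0.0514]
tcp_rot: [2.222, 2.217, 0.017]
wrist_force: [0.1, 0.0, 0.5]
width: -0.003
```

Request:
{"api": "servo_tool", "payload": {
  "targets": "0 0 0 0 6 0 0;0 0 0 0 7 0 0;0 0 0 0 8 0 0;0 0 0 0 8 0 0;0 0 0 0 8 0 0;0 0 0 0 8 0 0"
}}

```text
time: 15.0
tool_pos: [0.4791, 0.2946, 0.0517]
tcp_rot: [2.224, 2.218, 0.013]
wrist_force: [-2.2, 1.3, -0.6]
width: -0.0
```

```bash
python3 - <<'E'
from v import *
view("pics/a19.png","side",150,220,200)
plan(.56,.292,.045,0)
E
```

```text
t15.00 tcp [0.4791 0.2946 0.0517] rot [2.224 2.218 0.013] q [0.506 0.179 1.989 0.002 0.966 0.507] w-0.000 F [-2.2  1.3 -0.6]
t15.05 tcp [0.4812 0.2949 0.0521] rot [2.223 2.217 0.017] q [0.505 0.18  1.986 0.002 0.964 0.507] w0.001 F [ 1.9  1.1 -0.8]
turn(tool,rad) [ 0.0088 -0.0064 -0.0028] shift now-axes mm [-2.7 78.8  7.8] shift final-axes [-2.9 78.8  7.1]
```

View pics/a19.png

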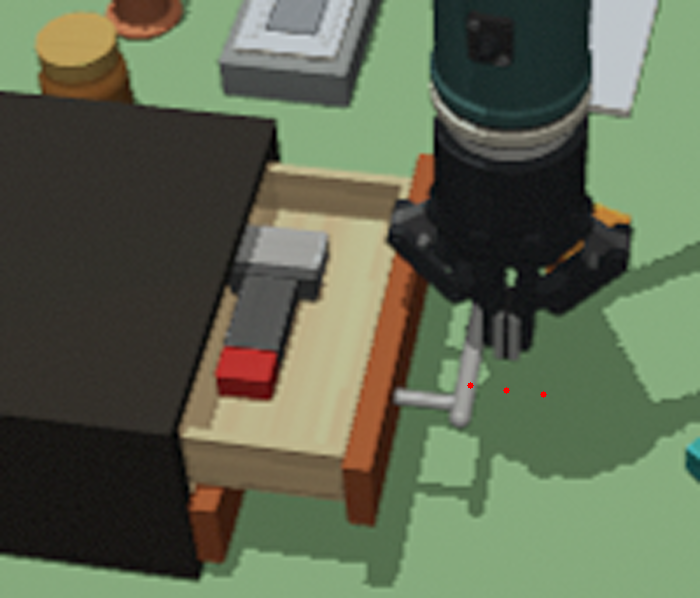

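Request:
{"api": "servo_tool", "payload": {
  "targets": "0.008 -0.006 0 0 8 0 0;0 0 0 0 8 0 0;0 0 0 0 8 0 0;0 0 0 0 8 0 0;0 0 0 0 8 0 0;0 0 0 0 8 0 0"
}}

```text
time: 15.55
tool_pos: [0.5321, 0.2942, 0.0518]
tcp_rot: [-2.224, -2.218, 0.002]
wrist_force: [-1.3, 0.7, -0.1]
width: -0.003
```

Request:
{"api": "servo_tool", "payload": {
  "targets": "0 0 0 0 6 0 0;0 0 0 0 6 0 0;0 0 0 0 5 0 0;0 0 0 0 4 0 0"
}}

```text
time: 15.88
tool_pos: [0.5568, 0.2941, 0.0517]
tcp_rot: [-2.225, -2.218, 0.0]
wrist_force: [-1.8, 1.0, 0.0]
width: -0.002
```

```bash
python3 - <<'E'
from v import *
view("pics/a20.png","side",110,220,200)
plan(.56,.292,.045,0)
E
```

```text
t15.88 tcp [0.5568 0.2941 0.0517] rot [-2.225 -2.218  0.   ] q [0.446 0.301 1.835 0.    1.006 0.45 ] w-0.002 F [-1.8  1.   0. ]
t15.93 tcp [0.5578 0.2941 0.0519] rot [2.225e+00 2.217e+00 1.000e-03] q [ 0.446  0.302  1.834 -0.     1.005  0.45 ] w0.003 F [ 1.  -0.4 -0.4]
turn(tool,rad) [ 0.0011 -0.0001 -0.0035] shift now-axes mm [-2.1  2.2  6.9] shift final-axes [-2.1  2.2  6.9]
```

View pics/a20.png

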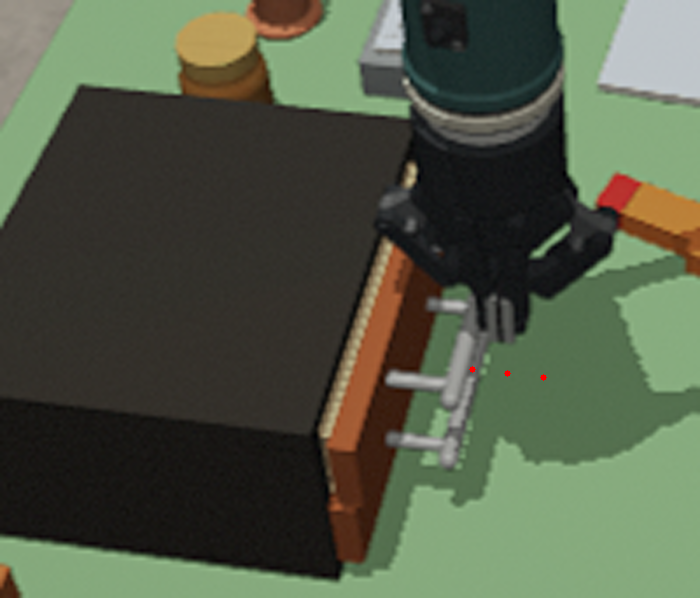

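Request:
{"api": "servo_tool", "payload": {
  "targets": "0 0 0 0 4 0 0;0 0 0 0 3 0 0;0 0 0 0 3 0 0"
}}

```text
time: 16.18
tool_pos: [0.5617, 0.294, 0.0516]
tcp_rot: [-2.221, -2.211, 0.015]
wrist_force: [-13.6, -0.1, 10.7]
width: -0.004
```

Request:
{"api": "servo_tool", "payload": {
  "targets": "0 0 0 0 3 0 0;0 0 0 0 3 0 0"
}}

```text
time: 16.35
tool_pos: [0.561, 0.2939, 0.0518]
tcp_rot: [-2.215, -2.205, 0.032]
wrist_force: [-10.2, 0.2, 7.0]
width: -0.001
```

Request:
{"api": "servo_tool", "payload": {
  "targets": "0 0 0 0 -8 0 0;0 0 0 0 -20 0 0;0 0 0 0 -25 0 0;0 0 0 0 -25 0 0;0 0 0 0 -20 0 0;0 0 0 0 0 -20 0;0 0 0 0 0 -25 0;0 0 0 0 0 -25 0"
}}

```text
time: 17.02
tool_pos: [0.4547, 0.291, 0.1182]
tcp_rot: [-2.213, -2.206, 0.048]
wrist_force: [0.2, 0.3, 0.1]
width: -0.002
```

```bash
python3 - <<'E'
from v import *
S=view("pics/a21.png","side",110,220,200,False)
T=read_camera("top")
cv2.imwrite("pics/a22.png",cv2.resize(T["image"][80:270,95:235],None,fx=3.15,fy=3.15,interpolation=cv2.INTER_CUBIC)[:,:,::-1])
state()
E
```

```text
t17.02 tcp [0.4547 0.291  0.1182] rot [-2.213 -2.206  0.048] q [0.518 0.095 1.948 0.009 1.132 0.517] w-0.002 F [0.2 0.3 0.1]
t17.12 tcp [0.4595 0.2935 0.1234] rot [-2.216 -2.208  0.03 ] q [0.517 0.092 1.942 0.009 1.13  0.517] w-0.001 F [0.7 0.2 0.7]
```

View pics/a21.png

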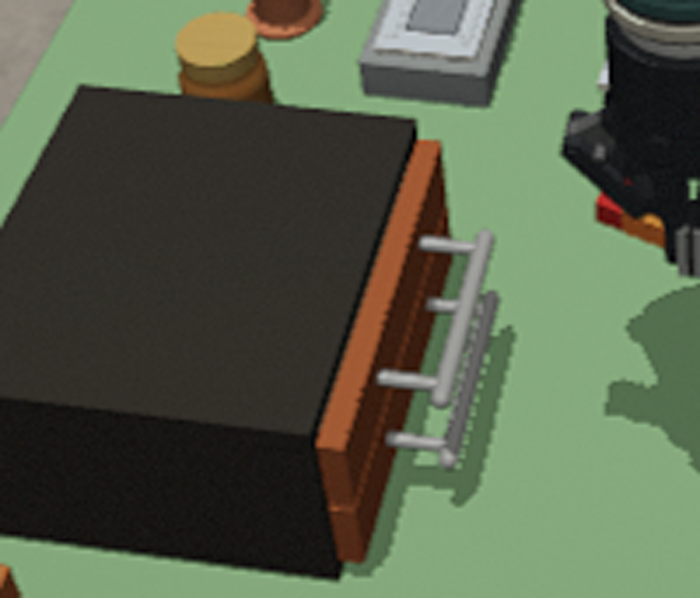

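View pics/a22.png

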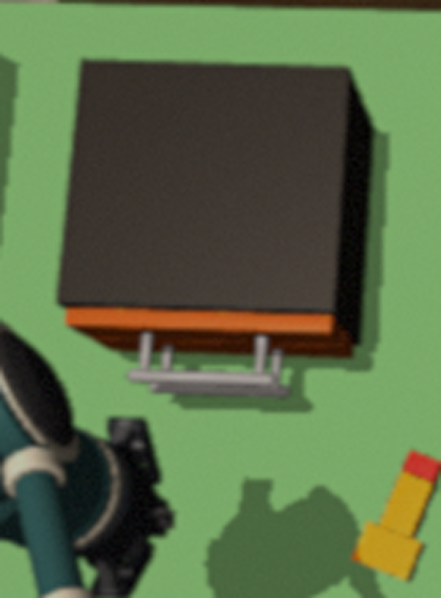

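The drawer front is now flush with the lower one in both views: side corner line (320,445)→(345,560), and top front edge right at the roof. Now to the green die, in the middle pocket at about (0.5265, −0.2905).

Request:
{"api": "servo_tool", "payload": {
  "targets": "-0.03 0.01 0 0 0 -20 50;0 0 0 -15 0 -25 50;0 0 0 -30 3 -25 50;0 0 0 -36 4 0 50;0 0 0 -36 4 0 50;0 0 0 -36 4 0 50;0 0 0 -36 4 0 50;0 0 0 -36 4 0 50"
}}

```text
time: 17.78
tool_pos: [0.4843, 0.0665, 0.1933]
tcp_rot: [2.204, 2.227, 0.03]
wrist_force: [0.6, -0.3, -1.1]
width: 0.588
```

Request:
{"api": "servo_tool", "payload": {
  "targets": "0 0 0 -36 4 0 50;0 0 0 -36 4 0 50;0 0 0 -36 4 0 50;0 0 0 -36 4 0 50;0 0 0 -36 4 0 50;0 0 0 -36 4 0 50;0 0 0 -36 4 0 50;0 0 0 -25 4 0 50"
}}

```text
time: 18.45
tool_pos: [0.517, -0.2271, 0.1869]
tcp_rot: [2.202, 2.221, 0.03]
wrist_force: [0.6, 0.7, 0.2]
width: 0.586
```

Request:
{"api": "servo_tool", "payload": {
  "targets": "0 0 -0.12 0 0 0 50;0 0 -0.12 0 0 0 50;0 0 -0.12 0 0 0 50;0 0 -0.12 0 0 0 50;0 0 -0.12 0 0 0 50;0 0 -0.12 0 0 0 50;0 0 -0.12 0 0 0 50;0 0 -0.12 0 0 0 50"
}}

```text
time: 19.12
tool_pos: [0.5147, -0.2373, 0.1781]
tcp_rot: [0.881, 2.995, 0.009]
wrist_force: [-0.4, -0.7, 0.1]
width: 0.585
```

```bash
python3 -c "
from h import *
plan(.5265,-.2905,.12,65.8)"
```

```text
t19.12 tcp [ 0.5147 -0.2373  0.1781] rot [0.881 2.995 0.009] q [-0.482  0.058  1.872  0.01   1.194 -1.484] w0.585 F [-0.4 -0.7  0.1]
turn(tool,rad) [ 0.0096  0.0177 -0.1499] shift now-axes mm [-37.7 -39.   58.3] shift final-axes [-32.6 -43.7  58.1]
```

Request:
{"api": "servo_tool", "payload": {
  "targets": "0.005 0.009 -0.075 0 0 0 50;0.005 0.009 -0.075 0 0 0 50;0 0 0 -8 -11 0 50;0 0 0 -8 -11 0 50;0 0 0 -8 -11 0 50;0 0 0 -8 -11 0 50;0 0 0 0 0 0 50;0 0 0 0 0 0 50"
}}

```text
time: 19.78
tool_pos: [0.526, -0.2978, 0.1728]
tcp_rot: [-0.651, -3.071, 0.004]
wrist_force: [-0.6, -0.4, 0.8]
width: 0.588
```

```bash
python3 - <<'E'
from v import *
view("pics/b1.png","side",240,60,140)
plan(.5265,-.2905,.12,65.8)
E
```

```text
t19.78 tcp [ 0.526  -0.2978  0.1728] rot [-0.651 -3.071  0.004] q [-0.555  0.147  1.784 -0.003  1.212 -1.706] w0.588 F [-0.6 -0.4  0.8]
t19.83 tcp [ 0.5259 -0.2979  0.1728] rot [-0.651 -3.071  0.004] q [-0.554  0.147  1.784 -0.004  1.211 -1.706] w0.586 F [ 0.7 -0.2  0.1]
turn(tool,rad) [-0.0032 -0.0015  0.0046] shift now-axes mm [ 2.4  7.1 52.8] shift final-axes [ 2.5  7.  52.8]
```

View pics/b1.png

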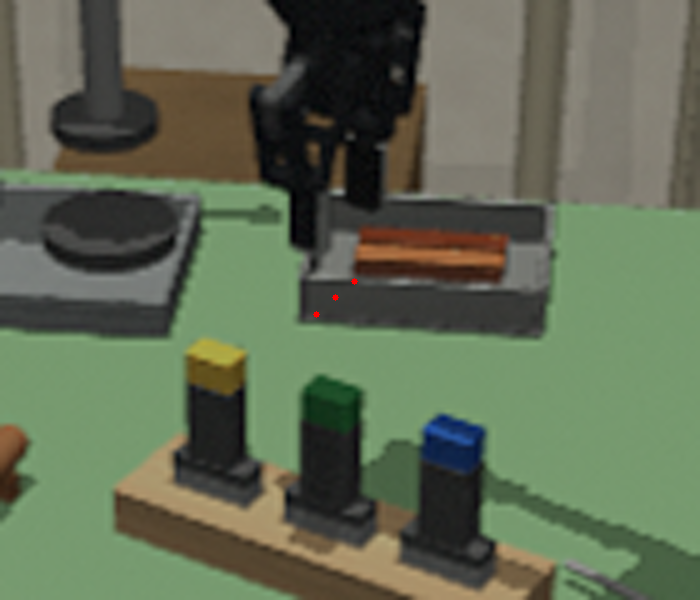

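Request:
{"api": "servo_tool", "payload": {
  "targets": "0 0 0 1 3 12 50;0 0 0 1 3 16 50;0 0 0 0 1 16 50;0 0 0 0 0 12 50;0 0 0 0 0 0 50;0 0 0 0 0 0 50"
}}

```text
time: 20.33
tool_pos: [0.5264, -0.2884, 0.1125]
tcp_rot: [-0.653, -3.071, 0.002]
wrist_force: [-0.3, -0.2, 0.5]
width: 0.583
```

```bash
python3 - <<'E'
from v import *
view("pics/b2.png","side",240,90,120)
plan(.5265,-.2905,.05,65.8)
E
```

```text
t20.33 tcp [ 0.5264 -0.2884  0.1125] rot [-6.530e-01 -3.071e+00  2.000e-03] q [-0.541  0.189  1.852 -0.002  1.102 -1.692] w0.583 F [-0.3 -0.2  0.5]
t20.38 tcp [ 0.5261 -0.2882  0.1124] rot [-6.53e-01 -3.07e+00  2.00e-03] q [-0.541  0.189  1.853 -0.002  1.102 -1.692] w0.585 F [ 0.6 -0.3 -0.9]
turn(tool,rad) [-0.0018 -0.0021  0.0033] shift now-axes mm [-1.5 -1.8 62.4] shift final-axes [-1.3 -1.9 62.4]
```

View pics/b2.png

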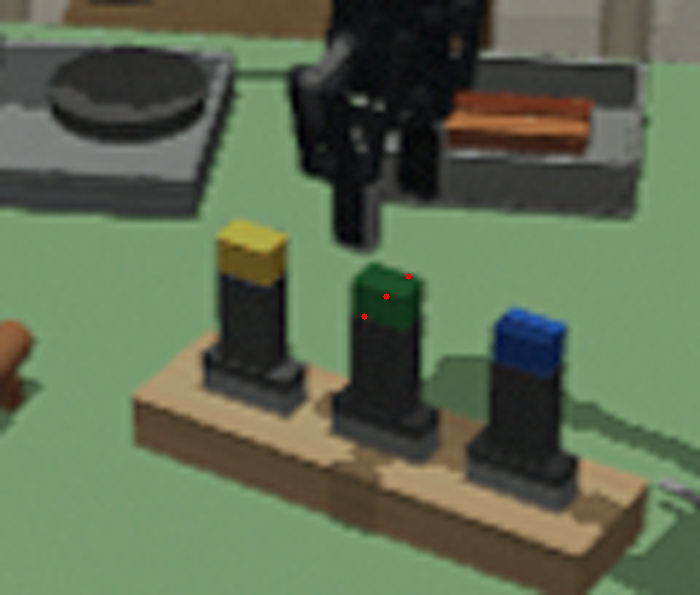

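Request:
{"api": "servo_tool", "payload": {
  "targets": "0 0 0 -1 -2 10 50;0 0 0 0 0 10 50;0 0 0 0 0 10 50;0 0 0 0 0 8 50;0 0 0 0 0 0 50;0 0 0 0 0 0 50"
}}

```text
time: 20.88
tool_pos: [0.5277, -0.2915, 0.0727]
tcp_rot: [0.653, 3.071, -0.004]
wrist_force: [-0.2, 0.1, 0.1]
width: 0.588
```

```bash
python3 - <<'E'
from v import *
view("pics/b3.png","side",240,90,120)
plan(.5265,-.2905,.05,65.8)
E
```

```text
t20.88 tcp [ 0.5277 -0.2915  0.0727] rot [ 0.653  3.071 -0.004] q [-0.545  0.231  1.882 -0.002  1.027 -1.695] w0.588 F [-0.2  0.1  0.1]
t20.93 tcp [ 0.5275 -0.2914  0.0726] rot [ 0.653  3.072 -0.004] q [-0.545  0.231  1.882 -0.002  1.027 -1.695] w0.586 F [-0.1 -0.2  0.3]
turn(tool,rad) [-0.0023  0.0015  0.0034] shift now-axes mm [ 1.3  0.5 22.6] shift final-axes [ 1.3  0.4 22.6]
```

View pics/b3.png

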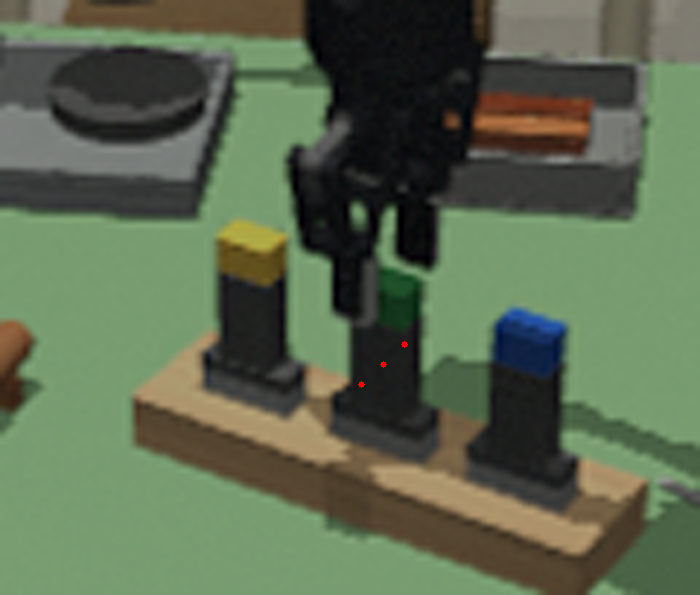

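```bash
python3 - <<'E'
from h import *
S=read_camera("side"); s=state(); Rc=R.from_rotvec(s["tcp_rot"])
k=700/120
for y in(-.032,.032):
  for d in(.03,.035,.04): print(y,d,((proj(S,s["tool_pos"]+Rc.apply([0,y,-d]))-[240,90])*k).round(0))
print("dietop",((proj(S,[.5265,-.2905,.12])-[240,90])*k).round(0))
E
```

```text
t20.98 tcp [ 0.5278 -0.2915  0.073 ] rot [ 0.653  3.071 -0.004] q [-0.545  0.23   1.881 -0.002  1.027 -1.695] w0.584 F [0.6 0.3 0. ]
-0.032 0.03 [416. 277.]
-0.032 0.035 [416. 268.]
-0.032 0.04 [417. 258.]
0.032 0.03 [346. 340.]
0.032 0.035 [346. 331.]
0.032 0.04 [346. 322.]
dietop [385. 278.]
```

Both finger tips, at (353,318) in front and (418,266) behind, match the projected positions either side of the green die. Lowering and closing.

Request:
{"api": "servo_tool", "payload": {
  "targets": "0 0 0 1 0 9 50;0 0 0 0 0 9 50;0 0 0 0 0 5 50;0 0 0 0 0 0 50;0 0 0 0 0 0 50"
}}

```text
time: 21.4
tool_pos: [0.5278, -0.2919, 0.049]
tcp_rot: [0.653, 3.069, -0.006]
wrist_force: [0.5, -0.1, 0.2]
width: 0.586
```

```bash
python3 - <<'E'
from v import *
view("pics/b4.png","side",240,90,120)
plan(.5265,-.2905,.05,65.8)
E
```

```text
t21.40 tcp [ 0.5278 -0.2919  0.049 ] rot [ 0.653  3.069 -0.006] q [-0.545  0.255  1.9   -0.002  0.981 -1.695] w0.586 F [ 0.5 -0.1  0.2]
t21.45 tcp [ 0.5276 -0.2917  0.0489] rot [ 0.653  3.069 -0.006] q [-0.545  0.255  1.9   -0.002  0.981 -1.695] w0.586 F [-0.4  0.   0.9]
turn(tool,rad) [-0.0026  0.0045  0.0033] shift now-axes mm [ 1.5  0.6 -1.1] shift final-axes [ 1.5  0.6 -1.1]
```

View pics/b4.png

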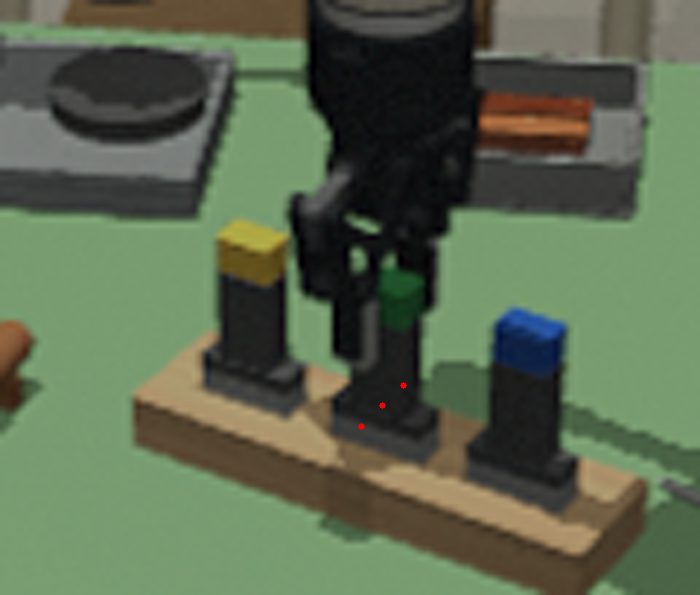

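Straddling well. Close with a firm grip.

Request:
{"api": "servo_tool", "payload": {
  "targets": "0 0.004 0 1 0 0 5;0 0 0 0 0 0 5;0 0 0 0 0 0 5;0 0 0 0 0 0 5;0 0 0 0 0 0 5;0 0 0 0 0 0 5;0 0 0 0 0 0 5",
  "newtons": 70
}}

```text
time: 22.03
tool_pos: [0.5269, -0.2915, 0.0494]
tcp_rot: [0.653, 3.073, -0.005]
wrist_force: [0.8, -1.0, -1.6]
width: 0.223
```

```bash
python3 - <<'E'
from v import *
view("pics/b5.png","side",240,90,120)
plan(.5265,-.2905,.146,65.8)
E
```

```text
t22.03 tcp [ 0.5269 -0.2915  0.0494] rot [ 0.653  3.073 -0.005] q [-0.545  0.256  1.899 -0.003  0.986 -1.695] w0.223 F [ 0.8 -1.  -1.6]
t22.08 tcp [ 0.5269 -0.2915  0.0494] rot [ 0.653  3.073 -0.005] q [-0.545  0.256  1.899 -0.003  0.986 -1.695] w0.226 F [ 0.5  0.2 -1.5]
turn(tool,rad) [-0.0028  0.0009  0.0034] shift now-axes mm [  0.7   0.5 -96.6] shift final-axes [  0.8   0.7 -96.6]
```

View pics/b5.png

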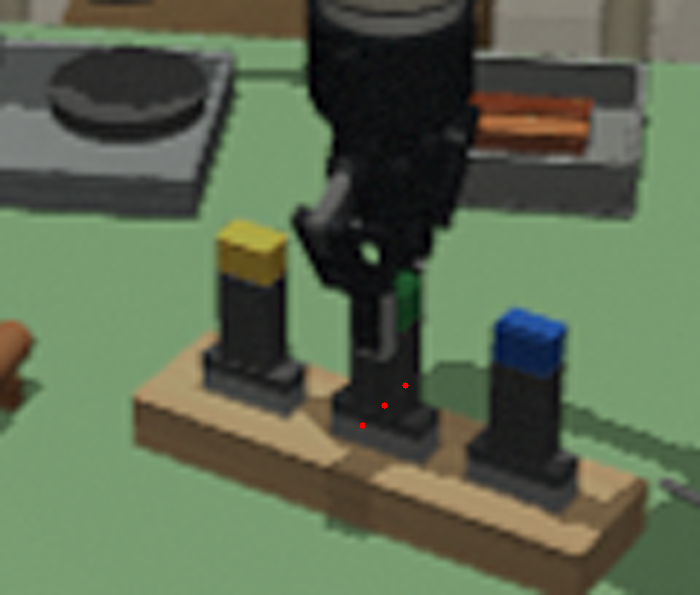

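Request:
{"api": "servo_tool", "payload": {
  "targets": "0 0 0 0 0 -4 5;0 0 0 0 0 -6 5;0 0 0 0 0 -8 5;0 0 0 0 0 -14 5;0 0 0 0 0 -18 5;0 0 0 0 0 -20 5;0 0 0 0 0 -20 5;0 0 0 0 0 -10 5"
}}

```text
time: 22.75
tool_pos: [0.5229, -0.2886, 0.1509]
tcp_rot: [-0.651, -3.063, -0.001]
wrist_force: [0.4, 0.5, -2.4]
width: 0.221
```

```bash
python3 - <<'E'
from v import *
view("pics/b6.png","side",240,70,140)
plan(.6665,-.0245,.16,0)
E
```

```text
t22.75 tcp [ 0.5229 -0.2886  0.1509] rot [-6.510e-01 -3.063e+00 -1.000e-03] q [-0.544  0.157  1.815 -0.003  1.18  -1.695] w0.221 F [ 0.4  0.5 -2.4]
t22.80 tcp [ 0.5241 -0.2893  0.1528] rot [-0.652 -3.066  0.   ] q [-0.544  0.155  1.813 -0.003  1.18  -1.695] w0.219 F [ 0.9 -0.7 -0.8]
turn(tool,rad) [-0.0055 -0.0053  1.1519] shift now-axes mm [-22.4 299.8  -7.9] shift final-axes [264.8 142.4  -7.2]
```

View pics/b6.png

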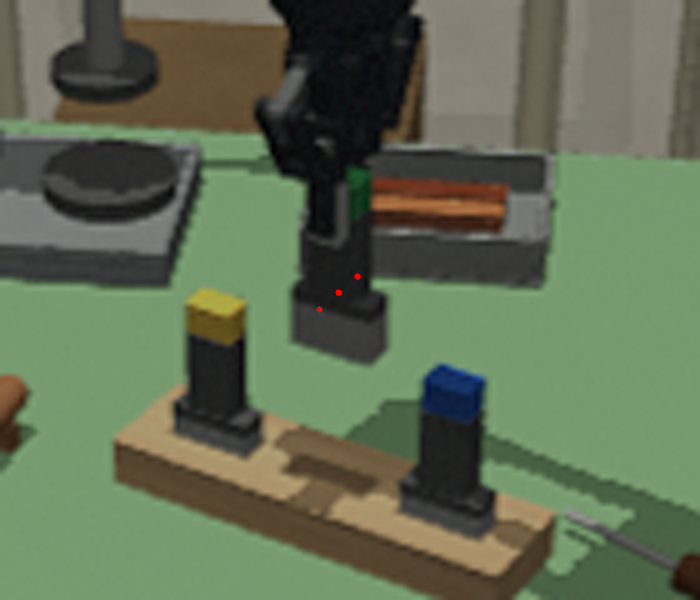

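The green die is held upright and out of its pocket, foot at crop (340,330). Blue and yellow still stand. Moving to the window.

Request:
{"api": "servo_tool", "payload": {
  "targets": "0 0 0 0 6 -10 5;0 0 0 -1 12 -5 5;0 0 0 -1 18 -1 5;0 0 0 -2 20 -1 5;0 0 0 -2 20 -1 5;0 0 0 -2 20 -1 5;0 0 0 -2 20 -1 5;0 0 0 -2 20 -1 5"
}}

```text
time: 23.47
tool_pos: [0.5906, -0.162, 0.1722]
tcp_rot: [-0.66, -3.057, -0.003]
wrist_force: [0.3, -0.6, -2.9]
width: 0.223
```

Request:
{"api": "servo_tool", "payload": {
  "targets": "0 0 0 -2 20 -1 5;0 0 0 -2 20 -1 5;0 0 0 -2 20 -1 5;0 0 0 -2 20 -1 5;0 0 0 -2 20 -1 5;0 0 0 -1 14 -1 5;0 0 0 0 8 0 5;0 0 0 0 0 0 5"
}}

```text
time: 24.13
tool_pos: [0.6511, -0.0354, 0.1703]
tcp_rot: [-0.645, -3.045, -0.009]
wrist_force: [-0.3, -0.1, -1.8]
width: 0.222
```

Request:
{"api": "servo_tool", "payload": {
  "targets": "0 0 0.08 0 0 -1 5;0 0 0.11 0 0 -1 5;0 0 0.11 0 0 -1 5;0 0 0.11 0 0 -1 5;0 0 0.11 0 0 -1 5;0 0 0.11 0 0 -1 5;0 0 0.11 0 0 -1 5;0 0 0.11 0 0 -1 5"
}}

```text
time: 24.8
tool_pos: [0.6454, -0.0394, 0.1743]
tcp_rot: [-1.889, -2.466, 0.026]
wrist_force: [-0.7, 0.4, -2.8]
width: 0.225
```

```bash
python3 - <<'E'
from v import *
plan(.6665,-.0245,.146,0)
E
```

```text
t24.80 tcp [ 0.6454 -0.0394  0.1743] rot [-1.889 -2.466  0.026] q [-0.102  0.251  1.658  0.004  1.271 -0.367] w0.225 F [-0.7  0.4 -2.8]
turn(tool,rad) [-0.0368 -0.0129  0.2633] shift now-axes mm [ 8.4 25.2 27.6] shift final-axes [14.9 21.1 28.3]
```

Request:
{"api": "servo_tool", "payload": {
  "targets": "-0.018 -0.006 0.09 0 0 0 5;-0.018 -0.006 0.09 0 0 0 5;0 0 0.08 0 0 0 5;0 0 0 5 7 6 5;0 0 0 5 7 6 5;0 0 0 4 7 6 5;0 0 0 0 0 3 5;0 0 0 0 0 0 5"
}}

```text
time: 25.47
tool_pos: [0.6651, -0.0299, 0.149]
tcp_rot: [-2.234, -2.205, 0.006]
wrist_force: [-0.5, -0.7, -3.0]
width: 0.224
```

```bash
python3 - <<'E'
from v import *
plan(.6665,-.0245,.146,0)
view("pics/b7.png","side",180,120,140)
view("pics/b8.png","top",230,130,120)
E
```

```text
t25.47 tcp [ 0.6651 -0.0299  0.149 ] rot [-2.234 -2.205  0.006] q [-8.200e-02  2.800e-01  1.669e+00 -1.000e-03  1.197e+00 -6.900e-02] w0.224 F [-0.5 -0.7 -3. ]
turn(tool,rad) [-0.0046  0.0006 -0.0129] shift now-axes mm [5.4 1.4 3. ] shift final-axes [5.4 1.4 3. ]
t25.47 tcp [ 0.6651 -0.0299  0.149 ] rot [-2.234 -2.205  0.006] q [-8.200e-02  2.800e-01  1.669e+00 -1.000e-03  1.197e+00 -6.900e-02] w0.224 F [-0.5 -0.7 -3. ]
t25.52 tcp [ 0.6651 -0.0298  0.149 ] rot [-2.234 -2.205  0.005] q [-8.200e-02  2.800e-01  1.669e+00 -1.000e-03  1.197e+00 -6.800e-02] w0.224 F [ 0.3  0.3 -2.1]
```

View pics/b7.png

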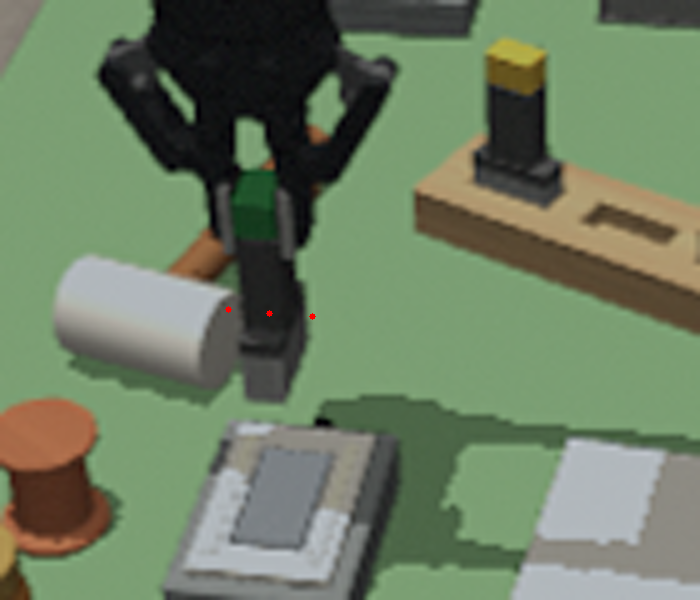

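View pics/b8.png

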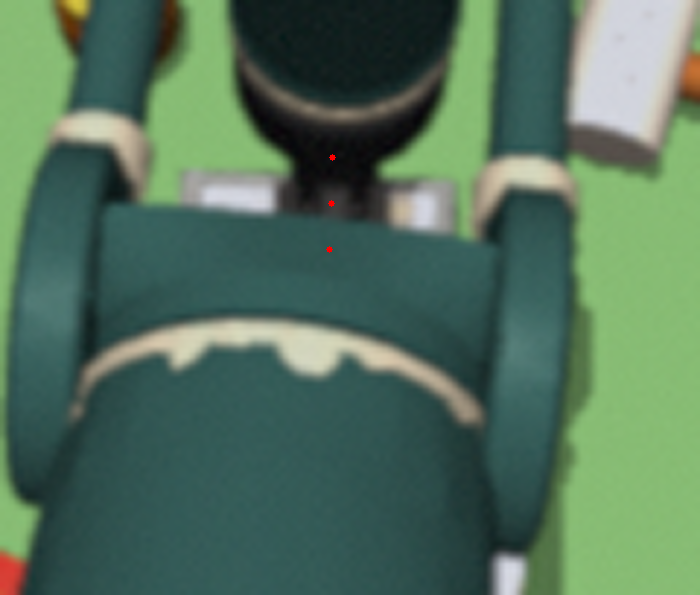

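```bash
python3 - <<'E'
from h import *
S=read_camera("side"); s=state(); Rc=R.from_rotvec(s["tcp_rot"])
for off in(.0344,):
  for dx,dy in((.01,.025),(-.01,.025),(-.01,-.025),(0,0)):
    print(dx,dy,((proj(S,s["tool_pos"]+[dx,dy,-off])-[180,120]+.5)*5).round(0))
u=lambda x,y:(180+(x+.5)/5-.5,120+(y+.5)/5-.5)
for p in((243,395),(285,402)): print(onz(S,u(*p),.1146))
w=[onz(S,u(*p),.041) for p in((260,447),(333,452),(303,550),(231,543))]; print(np.array(w).round(4),np.mean(w,0))
E
```

```text
t25.62 tcp [ 0.6652 -0.0302  0.1502] rot [-2.236 -2.205  0.004] q [-8.200e-02  2.780e-01  1.669e+00 -1.000e-03  1.197e+00 -6.800e-02] w0.220 F [ 0.8  0.6 -3.8]
0.01 0.025 [243. 401.]
-0.01 0.025 [285. 404.]
-0.01 -0.025 [308. 340.]
0 0 [276. 370.]
[ 0.67622206 -0.01053098  0.1146    ]
[ 0.65558769 -0.0079981   0.1146    ]
[[ 0.6856 -0.0603  0.041 ]
 [ 0.6485 -0.0613  0.041 ]
 [ 0.6477  0.0122  0.041 ]
 [ 0.6831  0.0119  0.041 ]] [ 0.66621932 -0.02436681  0.041     ]
```

Request:
{"api": "servo_tool", "payload": {
  "targets": "-0.005 0 -0.013 3 1 1 5;0 0 0 3 0 1 5;0 0 0 0 0 0 5;0 0 0 0 0 0 5;0 0 0 0 0 0 5"
}}

```text
time: 26.03
tool_pos: [0.6667, -0.0236, 0.1494]
tcp_rot: [2.217, 2.22, 0.004]
wrist_force: [-0.3, 0.3, -3.5]
width: 0.224
```

```bash
python3 - <<'E'
from v import *
plan(.6665,-.0245,.146,0)
S=view("pics/b9.png","side",200,135,70,False)
s=bot.read_state()
for dx,dy in((.01,.025),(-.01,.025),(-.01,-.025)):
    print(((proj(S,s["tool_pos"]+[dx,dy,-.0344])-[200,135]+.5)*10).round(0))
E
```

```text
t26.03 tcp [ 0.6667 -0.0236  0.1494] rot [2.217 2.22  0.004] q [-7.200e-02  2.760e-01  1.673e+00 -1.000e-03  1.188e+00 -7.400e-02] w0.224 F [-0.3  0.3 -3.5]
turn(tool,rad) [0.0041 0.0009 0.0013] shift now-axes mm [-0.8 -0.2  3.4] shift final-axes [-0.9 -0.2  3.4]
t26.03 tcp [ 0.6667 -0.0236  0.1494] rot [2.217 2.22  0.004] q [-7.200e-02  2.760e-01  1.673e+00 -1.000e-03  1.188e+00 -7.400e-02] w0.224 F [-0.3  0.3 -3.5]
[273. 671.]
[357. 678.]
[403. 547.]
```

View pics/b9.png

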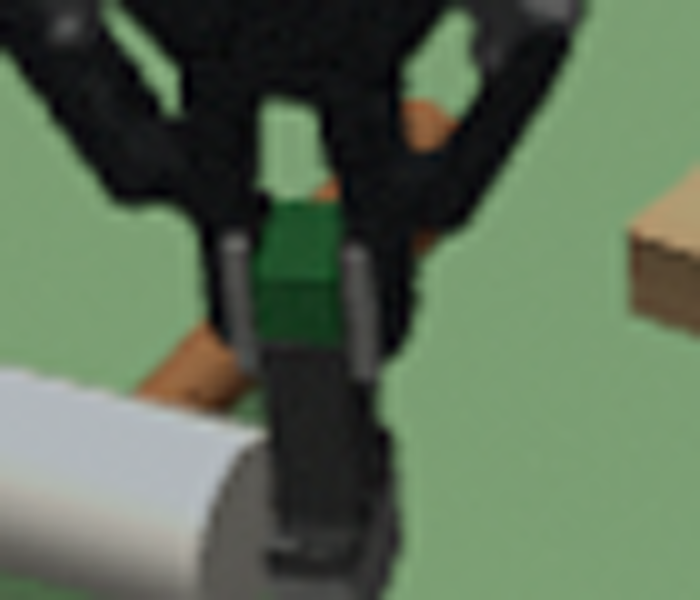

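Request:
{"api": "servo_tool", "payload": {
  "targets": "0.004 0 0 -1 0 2 5;0 0 0 0 0 2 5;0 0 0 0 0 0 5;0 0 0 0 0 0 5;0 0 0 0 0 0 5;0 0 0 0 0 0 5"
}}

```text
time: 26.58
tool_pos: [0.6668, -0.0252, 0.1454]
tcp_rot: [2.22, 2.222, -0.001]
wrist_force: [-0.1, -0.4, -4.0]
width: 0.224
```

```bash
python3 - <<'E'
from v import *
plan(.6665,-.0245,.146,0)
S=view("pics/b10.png","side",195,165,70,False)
s=bot.read_state()
for dx,dy in((.01,.025),(-.01,.025),(-.01,-.025)):
    print(((proj(S,s["tool_pos"]+[dx,dy,-.0344])-[195,165]+.5)*10).round(0))
T=read_camera("top")
cv2.imwrite("pics/b11.png",T["image"][:,:,::-1])
cv2.imwrite("pics/b12.png",S["image"][:,:,::-1])
E
```

```text
t26.58 tcp [ 0.6668 -0.0252  0.1454] rot [ 2.220e+00  2.222e+00 -1.000e-03] q [-7.500e-02  2.820e-01  1.673e+00 -1.000e-03  1.186e+00 -7.500e-02] w0.224 F [-0.1 -0.4 -4. ]
turn(tool,rad) [0.0003 0.0011 0.0009] shift now-axes mm [ 0.7 -0.3 -0.6] shift final-axes [ 0.7 -0.3 -0.6]
t26.58 tcp [ 0.6668 -0.0252  0.1454] rot [ 2.220e+00  2.222e+00 -1.000e-03] q [-7.500e-02  2.820e-01  1.673e+00 -1.000e-03  1.186e+00 -7.500e-02] w0.224 F [-0.1 -0.4 -4. ]
[325. 380.]
[409. 387.]
[455. 257.]
```

View pics/b10.png

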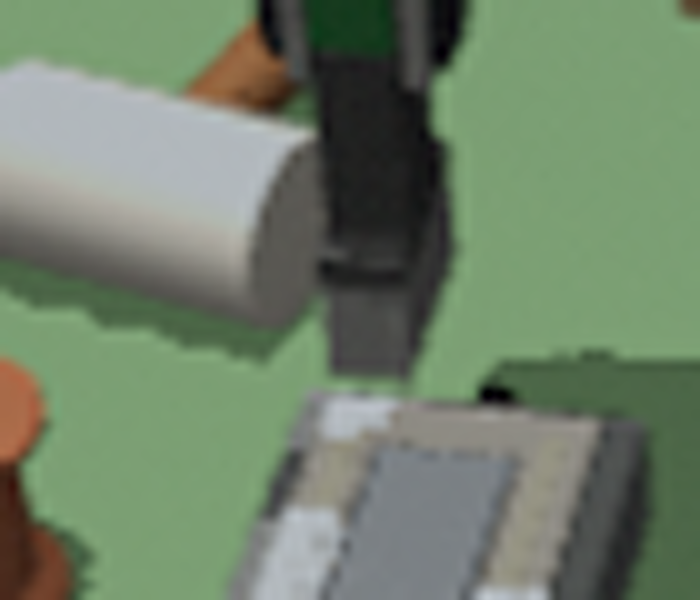

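View pics/b12.png

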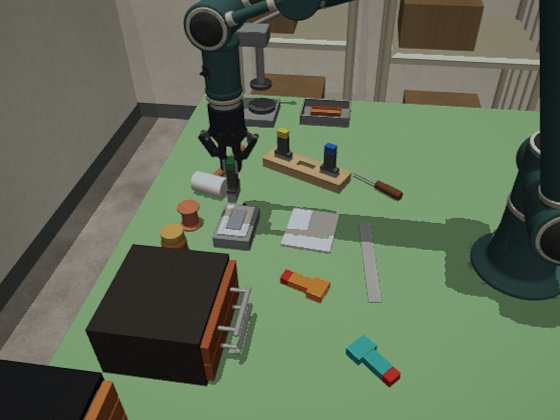

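```bash
python3 - <<'E'
from h import *
T=read_camera("top"); f=lambda x,y:(95+(x+.5)/3.15-.5,80+(y+.5)/3.15-.5)
print("front outer",onz(T,f(65,325),.117),onz(T,f(333,333),.117),"roof",onz(T,f(58,304),.13),onz(T,f(333,312),.13))
print("bar",onz(T,f(200,382),.095))
s=state(); print(abs(s["joint_vel"]).max())
E
```

```text
front outer [0.61576112 0.39825004 0.117     ] [0.61460814 0.18393698 0.117     ] roof [0.62969123 0.39988044 0.13      ] [0.62864343 0.1822483  0.13      ]
bar [0.57625695 0.29371874 0.095     ]
t26.73 tcp [ 0.6669 -0.0252  0.1455] rot [ 2.220e+00  2.222e+00 -1.000e-03] q [-7.400e-02  2.820e-01  1.673e+00 -1.000e-03  1.186e+00 -7.500e-02] w0.223 F [-0.5 -0.5 -3.4]
0.0015437155825721695
```

The drawer front is 14 mm ahead of the roof edge (15 mm nominal), so it is shut. The die hangs still over the window. Handing in.

```bash
python3 -c "
from workcell import finish_job
print(finish_job())"
```

```text
the job is handed in; nothing more can be done
None
```

I handed the job in at about 26.7 s. The red-topped die lies flat in the shut top drawer, and the green-topped die is held over the inspection camera. `finish_job()` gives no verdict, so this rests on my own last checks.

- **Red die and drawer:** I laid the die in the drawer, let go of it and pushed the drawer shut by its handle bar. The front face measured 14 mm ahead of the roof edge (15 mm nominal when shut) and looked flush with the lower drawer. The die was last seen flat on the drawer floor during the push; once the drawer was shut it could not be seen.
- **Green die:** I drew it from the middle pocket.
  - **Position:** the tool is about 1 mm from the window centre, its tilt and twist are below 0.01 rad, and the edge is about 70–72 mm above the glass.
  - **Motion:** the joints were practically still (at most 0.0015 rad/s).
  - **Image check:** the edge corners in the side image matched the predicted ones to about 1 px.
- **Other things:** in the last side picture the blue and yellow dies, mallet, awl, jar and spool look undisturbed. I did not measure their positions again.

**Disagreement:** the stated TCP did not match the pictures. The fingertips stood about 26 mm above it when shut, and about 35–40 mm above it when open. I set the grasp heights from the images and contact force, and the final height from how far the green die was lifted from its pocket.

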